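# Drive the seized axle pin out of an upturned castor and take the worn wheel off

### The arm

A 6-joint arm with a two-finger parallel gripper is mounted at the origin on the work surface. World frame = base frame: x ahead of the robot, y to its left, z up, the work surface at z = 0. Lengths are in mm, angles in rad, forces in N, time in s.
With the tool pointing down it reaches from about 350 to 975 mm from the base axis. Payload 7.1 kg.
Tool frame: the origin (TCP) lies at the very end of the fingers, on their centre line; the grasp point (between the pads) lies ctrl.hold_point_z behind it (ctrl.hold_point_z is the distance from the TCP to the grasp point, in mm); z points along the fingers, y is the line along which they close (so a half turn about z gives the same grasp; the last joint's range is limited). The gripper opens to 88 mm and grips with 3 to 60 N. Pads are 20 mm wide; open, the fingers measure 115 mm over their backs; the gripper's body (75 mm by 178 mm) begins 61 mm behind the grasp point.
Start: joints at [-1.287, 0.423, 1.63, -0, 1.089, -0.019], TCP at [186.389, -596.543, 222.675] pointing down, gripper open.
Joint ranges: [-3, 3], [-0.9, 2.11], [0.09, 2.58], [-1.31, 4.45], [0.11, 2.69], [-2.54, 2.54]. Speed limits (rad/s): [2.39, 2.39, 3.01, 3.14, 3.14, 3.14].

### API

Orientations are given as a rotation vector (axis times angle).
In Python, from workcell import ctrl gives the robot as it stands. The module is installed in compiled form; this text tells all that it offers.
- The arm moves only by the shell command python3 -m creep 'ROWS'. ROWS is JSON, a list of rows, each an object with "translation": the shift along the tool's x, y, z in mm, a list of three; "angular": the turn, a rotation vector about the tool's x, y, z in rad, a list of three; "jaw": the opening, from 0 (shut) to 1 (fully open). A call has exactly 8 rows; each row is the pose to reach, as a shift and turn from the pose commanded when the call began, along the tool's axes at that moment; what a row does not reach only later rows make up. A row lasts 1/8 s, in which the tool goes at most 62.5 mm and 10.7 degrees, less where a joint would pass 70% of its speed; a pose out of reach is approached as far as the arm can. A call with a gripper value outside its range is refused whole. The fingers move at their own pace and stop on an object; the grip force is fixed at half the most. Time passes only in rows, so rows that repeat a pose let the fingers close, or fill a call up. It gives the time, the measured TCP pose, the force, the opening and the grip force at its end, in the units of the state.
- ctrl.get_obs(): the state, without advancing time (a new reading comes with each control period).
- ctrl.get_image(name): name is "scene" or "top" or "wrist"; returns the picture (480x640x3 uint8, red, green, blue); there is no depth.
- ctrl.camera_info(name): a dict with "camera_matrix" (3x3 intrinsics, pixels), "world_from_camera" (4x4, takes a point from camera to world coordinates). Camera axes: x right, y up, looking along -z (the intrinsics and any distortion apply to the point x, -y, -z); pixel columns grow to the right and rows downward; lengths in mm; the calibration is good to about 2 mm. A picture is of the moment at which its call begins: read the wrist's pose just before it. camera_info takes no time and is no camera call; for the wrist camera it gives the pose at the moment of the call.
- ctrl.close_job(): hands the job in; it is judged then, once.
Trained networks look in the newest picture that a camera, given by its name, has taken for a name from the list of things; names that differ only in an ending like _2 or _b are one class to them, and where a whole thing is asked for, a point or a joint stands for the part that bears it (a point fixed in the world has none). Each returns a list of dicts, best first, with "score" (0 to 1); they miss things now and then, are a little off and sometimes report something else, mostly with a low value. They report only what shows in the picture. A call takes as long as a camera call. They do not tell look-alikes from the thing itself.
- ctrl.look_for(camera, label): "rect" ([left, top, right, bottom] in pixels, round what is visible of it).
The state is a dict: "t": time; "qpos": joint angles; "qvel": joint speeds; "joint_torque": joint torques, N m; "ee_pos": TCP position; "orientation": TCP orientation; "ft_force": force on the tool from outside, world axes, zero at the start; "moment": the same for the moment, N m; "width": finger opening in mm; "grasp_force": force on a finger pad.
Only numpy, scipy, OpenCV 4.12 (cv2) and the standard library are available. Lean on these libraries where they do the work, as an engineer would, in place of code of your own. Each camera call takes 0.05 s, during which the arm holds its last target. There are 200 camera calls.

### The job

The near castor of the upturned roller board has a worn wheel and its axle pin has seized: with the thin drift from the cutting mat, push the pin in from its plain end until its head stands about 20 mm proud on the other side, and lay the drift back on the mat. Then draw the pin out by its head and set it down in the steel tray, and lift the wheel out of the fork and set it down in the tray too. Set the parts down rather than dropping them, and leave everything else where it is.

Things in the scene. Friction and masses are not known exactly. Their poses are not given: they have to be found in the camera images.
- board: Round plywood roller board, 290 mm across, upside down on the table, held fast: the centre of its underside. Its top is 20 mm above the table. Three castors stand on it, wheels up; the one nearest the robot, 112 mm from the centre along the board's -x, is the job. The other two stand beyond, at least 90 mm from that axle. z up; y to the plain side of the job castor.
- bore_plain (a point): Job castor: its steel fork carries the axle pin level, 82 mm above the table, in two round bosses 25 mm across, 10 mm long, 13 mm bore. This point: centre of the outer mouth of the boss on the plain side (robot's left). Axes as the board's: y along the axle, outwards from this boss; the pin is driven along -y. Boss tops lie 94.5 mm, the wheel's top 122 mm above the table.
- bore_head (a point): Centre of the outer mouth of the opposite boss, where the pin's head sits, 51 mm from bore_plain along -y; same axes.
- pin_tail (a point): Centre of the plain end face of the steel axle pin, a 12 mm round bar, at first flush with the plain boss. Axes as for pin_head. It is jammed in the plain boss: about 9 to 15 N along the pin moves it for its first 8 mm or so; after that it slides loosely. It lies about 0.6 mm below the bore's centre line.
- pin_head (a point): Centre of the pin's head, a plain disc 18 mm across and 6 mm thick at the other end, at first tight against the boss, so that it cannot be gripped until the pin has been driven. The pin is 56.5 mm long in all; its own y axis runs along it from head to tail, tail face 53.5 mm from this point. Mass about 55 g.
- pin_mid (a point): Point on the pin's axis half-way along its 12 mm shank, 28 mm from the head's centre; same axes.
- pin: The axle pin (origin and axes as pin_mid).
- wheel_center (a point): Centre of the grey castor wheel with black tread, 80 mm across, 28 mm wide, 14 mm bore along its own y axis (the axle). It stands in the fork on two small flanges of the crown, 1.5 mm clear of the cheeks on each side; its upper 27 mm stand free above the bosses. With the pin out it stays there and lifts straight up. About 160 g.
- wheel: The wheel (origin and axes as wheel_center).
- drift_grip (a point): Thin drift punch lying on the mat, shaft end towards the robot's right: dark octagonal body 75 mm long, 16 mm across flats, then a round shaft 8 mm thick, 55 mm long. This point: middle of the body, on the axis, 8 mm above the mat; own x along the drift towards the shaft end (92.5 mm away), z up. 140 g, balanced about 5 mm from here towards the shaft.
- drift_tip (a point): Centre of the flat end of the thin drift's shaft; same axes.
- drift: The thin drift (origin 8 mm under drift_grip, on its underside).
- big_drift_mid (a point): A thicker drift (octagonal body 85 mm long, 20 mm across flats, shaft 15 mm thick and 50 mm long), too thick for the bore: middle of its body. Leave it alone.
- screwdriver_mid (a point): A wood-handled screwdriver 160 mm long, handle 26 mm thick, on the mat: its middle. Leave it alone.
- mat: Dark green cutting mat, 280 mm along its x, 200 mm along its y, 3 mm thick: the centre of its underside. The three tools lie side by side on it, about 70 mm apart.
- tray_in (a point): Centre of the inner floor of a shallow steel tray, 200 mm along its x, 150 mm along its y, 35 mm high, walls and floor 4 mm thick, fixed; z up. Its floor lies 4 mm above the table.
- tray: The tray: the centre of its underside.
- tape_mid (a point): A roll of brown tape lying flat, 88 mm across, 25 mm high: its middle. Leave it alone.
- tumbler_mid (a point): A drinking glass, 72 mm across, 90 mm high: its middle. Leave it alone.
- glue_mid (a point): A white glue bottle, 52 mm thick, 150 mm tall: a point 50 mm up its axis. Leave it alone.
- brush_mid (a point): A wooden glue brush 140 mm long lying on the table, 42 mm wide and 20 mm high at its head: its middle. Leave it alone.
Not all that is in view belongs to the job. Of the things that look like the wheel, the largest one is meant.

How it is judged:
By the outcome, as a careful person would: the job done as asked, in the order asked, and still so for the second after the job is handed in, with the robot touching nothing.
It also fails if it takes over 72 s, if anything falls off the work surface, if the arm or the gripper's body presses on something with over 40 N, if the wrist force passes 120 N, or if a joint passes its speed limit or range.

## Working session

There is one attempt and no reset: what is moved stays moved. The work goes in short steps, Python scripts to look and compute and a shell command to move; the robot and the scene stay as the last step left them, time stands still between calls to the robot, and variables do not carry over. Pictures are saved under pics/ and viewed, at most 10 in all, crops included, and the job is handed in when it is done.

```bash
mkdir -p pics; ls; python3 - <<'E'
from workcell import ctrl
import cv2,numpy as np
print(ctrl.get_obs(), ctrl.hold_point_z)
for n in ("scene","top"):
    im=ctrl.get_image(n); cv2.imwrite(f"pics/{n}0.png",im[:,:,::-1])
    ci=ctrl.camera_info(n); print(n,{k:np.round(v,3).tolist() if not isinstance(v,str) else v for k,v in ci.items()})
    for l in ["board","wheel","pin","pin_head","drift","big_drift_mid","mat","tray","screwdriver_mid","glue_mid","tumbler_mid","tape_mid","brush_mid","drift_tip","bore_plain","pin_tail","drift_grip","wheel_center","tray_in"]:
        print(l,[(np.round(d['rect']).astype(int).tolist(),round(d['score'],2)) for d in ctrl.look_for(n,l)][:4])
E
```

```text
pics
{'t': 0.0, 'qpos': array([-1.28696274e+00,  4.23828375e-01,  1.63070302e+00, -1.81148094e-05,
        1.08860177e+00, -1.90309629e-02]), 'qvel': array([-1.73598994e-03,  5.62151383e-04,  1.81085205e-04, -9.79997733e-05,
       -2.80067824e-04,  6.36705350e-04]), 'joint_torque': array([ 6.25646207e-04, -5.44625151e+01, -2.73663443e+01,  6.43503922e-02,
        2.29209708e-02, -1.01604512e-04]), 'ee_pos': array([ 186.25227941, -596.00896557,  221.90436986]), 'orientation': array([-3.10413088e+00, -4.73705371e-01,  3.44266022e-04]), 'ft_force': array([ 0.99461413, -0.84340229,  1.30043039]), 'moment': array([-0.00308041,  0.01436981, -0.03838168]), 'grasp_force': 0.0, 'width': 87.5762262048037} 18.700000000000003
scene {'camera_matrix': [[614.259, 0.0, 319.064], [0.0, 614.259, 240.363], [0.0, 0.0, 1.0]], 'world_from_camera': [[0.215, -0.791, 0.573, 1333.414], [0.977, 0.17, -0.131, -190.578], [0.007, 0.588, 0.809, 1254.709], [0.0, 0.0, 0.0, 1.0]]}
board [([284, 239, 407, 358], 0.72)]
wheel [([192, 194, 207, 223], 0.77), ([310, 201, 331, 226], 0.61), ([318, 226, 342, 266], 0.57)]
pin
[... 1396 characters left out ...]
95, 185, 313], 0.97)]
mat [([86, 195, 208, 344], 0.9), ([210, 257, 258, 305], 0.52)]
tray [([459, 199, 547, 309], 0.64)]
screwdriver_mid [([101, 252, 162, 273], 0.84)]
glue_mid [([171, 133, 203, 172], 0.92)]
tumbler_mid [([430, 142, 470, 184], 0.72)]
tape_mid [([211, 258, 258, 305], 0.72)]
brush_mid [([374, 261, 400, 334], 0.74)]
drift_tip [([123, 226, 191, 248], 0.84)]
bore_plain [([126, 228, 189, 245], 0.74), ([229, 114, 378, 257], 0.58)]
pin_tail []
drift_grip [([126, 225, 192, 250], 0.68)]
wheel_center [([448, 340, 464, 375], 0.92), ([284, 296, 320, 322], 0.9), ([299, 213, 315, 262], 0.77), ([230, 115, 376, 260], 0.15)]
tray_in [([231, 114, 378, 260], 0.72), ([454, 198, 548, 311], 0.58)]
```

View pics/scene0.png

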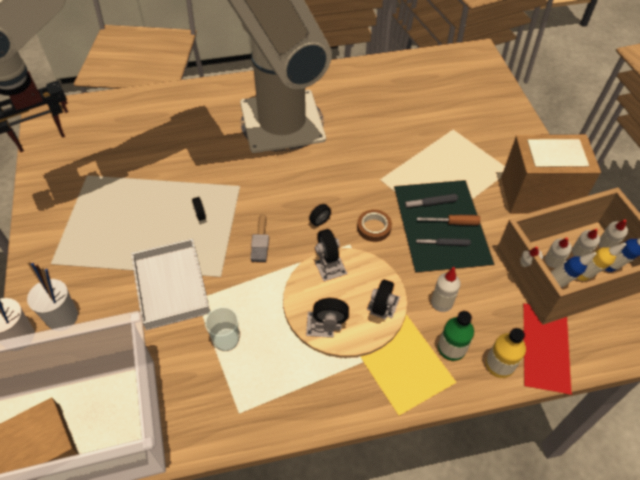

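View pics/top0.png

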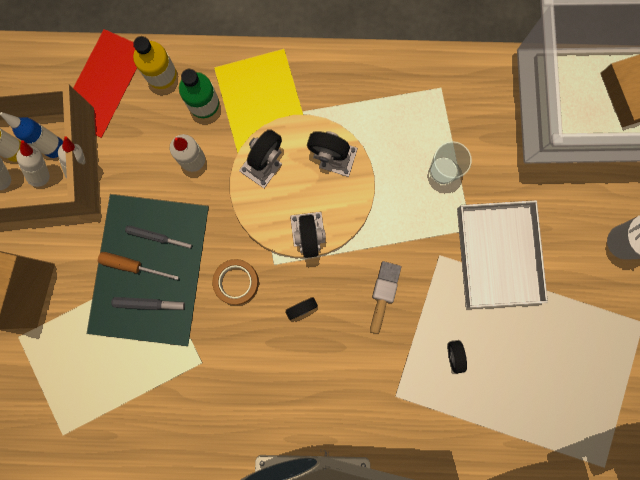

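The scene view faces the robot. In the top view the drift runs from about (128,232) to its tip at (190,246), the job castor is at about (308,235), and the tray at about (503,254).

```bash
cat > h.py <<'E'
from workcell import ctrl
import cv2,numpy as np
from scipy.spatial.transform import Rotation as R
def ray(ci,p):
    K=ci["camera_matrix"];T=np.array(ci["world_from_camera"])
    d=np.linalg.inv(K)@[p[0],p[1],1]; d=T[:3,:3]@(d*[1,-1,-1]); return T[:3,3],d/np.linalg.norm(d)
def onz(ci,p,z):
    o,d=ray(ci,p); return o+d*(z-o[2])/d[2]
def proj(ci,P):
    T=np.array(ci["world_from_camera"]);c=(np.atleast_2d(P)-T[:3,3])@T[:3,:3]
    q=(c*[1,-1,-1])@np.array(ci["camera_matrix"]).T; return q[:,:2]/q[:,2:]
def tri(rs):
    A=sum(np.eye(3)-np.outer(d,d) for o,d in rs);b=sum((np.eye(3)-np.outer(d,d))@o for o,d in rs); return np.linalg.solve(A,b)
def down(yaw): # tool z down, tool y (closing) at angle yaw from world x
    y=np.array([np.cos(yaw),np.sin(yaw),0]);z=np.array([0,0,-1.]); return R.from_matrix(np.c_[np.cross(y,z),y,z])
def rel(pos,rot,o=None):
    o=o or ctrl.get_obs();r=R.from_rotvec(o["orientation"])
    return np.round(r.inv().apply(np.array(pos)-o["ee_pos"]),1).tolist(),np.round((r.inv()*rot).as_rotvec(),3).tolist()
def snap(n,name):
    ci=ctrl.camera_info(n);im=ctrl.get_image(n);cv2.imwrite(f"pics/{name}.png",im[:,:,::-1]);return ci,im
E
python3 - <<'E'
from h import *
t=ctrl.camera_info("top");s=ctrl.camera_info("scene")
f=lambda p,z:np.round(onz(t,p,z),1).tolist()
print("drift",f((128,232),11),f((190,246),11), f((168,240),11))
print("mat",[f(p,3) for p in [(110,195),(208,206),(187,345),(88,333)]])
print("tray",[f(p,35) for p in [(459,204),(537,201),(547,304),(468,307)]])
print("board", f((302.5,186.5),20)); print("wheeltop",f((307,214),110),f((310,256),110))
print("tall glue",f((181,143),150),"glass",f((455,160),90))
print(proj(s,[[400,200,11]]))
o=ctrl.get_obs();print(R.from_rotvec(o["orientation"]).as_matrix().round(2))
w=ctrl.camera_info("wrist");r=R.from_rotvec(o["orientation"]);T=w["world_from_camera"]
print("cam in tool",r.inv().apply(T[:3,3]-o["ee_pos"]).round(1),(r.inv().as_matrix()@T[:3,:3]).round(2),w["camera_matrix"])
E
```

```text
drift [531.0, 374.3, 11.0] [505.9, 250.5, 11.0] [516.9, 294.5, 11.0]
mat [[606.0, 417.3, 3.0], [588.2, 220.0, 3.0], [312.8, 248.7, 3.0], [331.7, 442.6, 3.0]]
tray [[597.7, -275.9, 35.0], [607.2, -428.8, 35.0], [406.8, -443.8, 35.0], [397.8, -292.1, 35.0]]
board [628.7, 31.4, 20.0]
wheeltop [558.7, 19.1, 110.0] [481.8, 11.8, 110.0]
tall glue [675.4, 246.5, 150.0] glass [671.4, -256.5, 90.0]
[[385.79071751 212.33045606]]
[[ 0.95  0.3  -0.  ]
 [ 0.3  -0.95 -0.  ]
 [-0.    0.   -1.  ]]
cam in tool [  84.8    0.2 -162.6] [[-0.    0.95  0.3 ]
 [ 1.    0.   -0.  ]
 [-0.    0.3  -0.95]] [[355.99732517   0.         316.10842083]
 [  0.         355.99732517 236.78902783]
 [  0.           0.           1.        ]]
```

```bash
python3 -c "
from h import *
print(rel([510,90,260],down(0.12)))"
```

```text
([513.6, -558.8, -37.3], [0.0, 0.0, -1.388])
```

```bash
python3 -m creep '[{"translation":[64,-70,-37],"angular":[0,0,-0.174],"jaw":1},{"translation":[128,-140,-37],"angular":[0,0,-0.347],"jaw":1},{"translation":[192,-210,-37],"angular":[0,0,-0.52],"jaw":1},{"translation":[257,-279,-37],"angular":[0,0,-0.694],"jaw":1},{"translation":[513.6,-558.8,-37.3],"angular":[0,0,-1.388],"jaw":1},{"translation":[513.6,-558.8,-37.3],"angular":[0,0,-1.388],"jaw":1},{"translation":[513.6,-558.8,-37.3],"angular":[0,0,-1.388],"jaw":1},{"translation":[513.6,-558.8,-37.3],"angular":[0,0,-1.388],"jaw":1}]'
python3 -c "
from h import *
print(rel([510,90,260],down(0.12)))"
```

```text
t: 3.0
ee_pos: [398.2, -146.7, 258.6]
orientation: [2.078, 2.355, 0.001]
ft_force: [-0.1, -0.5, 0.8]
width: 87.5
grasp_force: 0.0
([221.0, 140.4, -1.3], [0.001, 0.001, 0.005])
```

```bash
python3 -m creep '[{"translation":[221,140,0],"angular":[0,0,0],"jaw":1},{"translation":[221,140,0],"angular":[0,0,0],"jaw":1},{"translation":[221,140,0],"angular":[0,0,0],"jaw":1},{"translation":[221,140,0],"angular":[0,0,0],"jaw":1},{"translation":[221,140,0],"angular":[0,0,0],"jaw":1},{"translation":[221,140,0],"angular":[0,0,0],"jaw":1},{"translation":[221,140,0],"angular":[0,0,0],"jaw":1},{"translation":[221,140,0],"angular":[0,0,0],"jaw":1}]'
python3 - <<'E'
from h import *
ci,im=snap("wrist","w1"); np.save("ci1.npy",ci,allow_pickle=True)
for l in ["wheel","bore_plain","pin_tail","board"]:
    print(l,[(np.round(d['rect'],1).tolist(),round(d['score'],2)) for d in ctrl.look_for("wrist",l)][:4])
print(proj(ci,[[520,15,122],[517,41,82],[522,-10,82]]))
E
```

```text
t: 4.0
ee_pos: [509.6, 86.4, 258.3]
orientation: [2.086, 2.349, -0.0]
ft_force: [1.2, -0.8, 0.2]
width: 87.4
grasp_force: 0.0
wheel [([282.3, 251.7, 357.9, 309.1], 0.71), ([184.9, 210.1, 223.9, 266.7], 0.68)]
bore_plain [([291.6, 128.2, 541.4, 359.2], 0.97), ([313.1, 254.9, 324.1, 257.9], 0.56)]
pin_tail [([315.2, 253.2, 326.7, 259.3], 0.42)]
board [([291.5, 129.7, 541.3, 354.0], 0.8), ([145.3, 1.6, 427.7, 86.9], 0.46), ([329.6, 0.0, 350.1, 46.8], 0.21)]
[[315.66057025 299.34306106]
 [315.75225224 257.75137692]
 [314.78557926 303.01949487]]
```

View pics/w1.png

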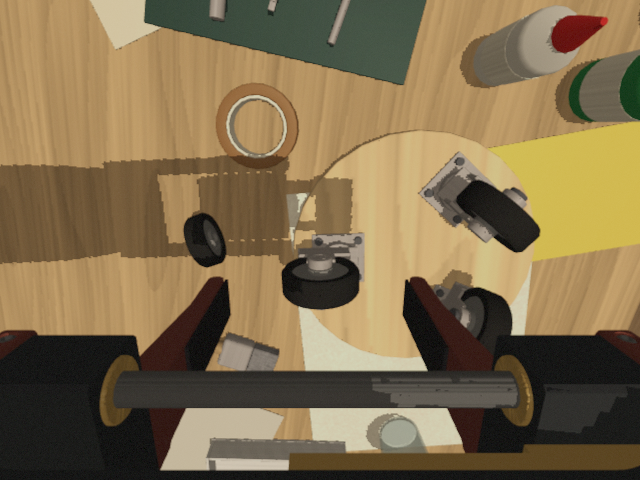

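The wrist view shows the job wheel with its plain boss at about (319,256), and the drift's tip at about (332,44) at the upper edge of the picture.

```bash
python3 - <<'E'
from h import *
ci=np.load("ci1.npy",allow_pickle=True).item()
a=onz(ci,(332,44),11);b=onz(ci,(347,2),11);print(a,b,np.arctan2(*(b-a)[1::-1]))
print(onz(ci,(319,256),82))
print(rel([521,325,150],down(-0.2)))
E
```

```text
[509.13892849 249.99476923  11.        ] [519.10312367 289.05790607  11.        ] 1.321042947074157
[520.05088116  43.27273958  82.        ]
([234.8, 39.3, 108.3], [0.0, -0.0, 0.319])
```

```bash
python3 -m creep '[{"translation":[120,20,0],"angular":[0,0,0.18],"jaw":1},{"translation":[120,20,20],"angular":[0,0,0.18],"jaw":1},{"translation":[235,39,108],"angular":[0,0,0.34],"jaw":1},{"translation":[235,39,108],"angular":[0,0,0.34],"jaw":1},{"translation":[235,39,108],"angular":[0,0,0.34],"jaw":1},{"translation":[235,39,108],"angular":[0,0,0.34],"jaw":1},{"translation":[235,39,108],"angular":[0,0,0.34],"jaw":1},{"translation":[235,39,108],"angular":[0,0,0.34],"jaw":1}]'
python3 - <<'E'
from h import *
ci,im=snap("wrist","w2"); np.save("ci2.npy",ci,allow_pickle=True)
for l in ["drift","drift_grip","drift_tip"]:
    print(l,[(np.round(d['rect'],1).tolist(),round(d['score'],2)) for d in ctrl.look_for("wrist",l)][:4])
E
```

```text
t: 5.25
ee_pos: [521.5, 324.6, 151.7]
orientation: [2.453, 1.962, 0.003]
ft_force: [-0.3, 0.6, -0.1]
width: 88.0
grasp_force: 0.0
drift [([311.6, 158.6, 328.4, 302.7], 0.85)]
drift_grip [([311.0, 156.2, 327.7, 304.8], 0.72)]
drift_tip [([307.9, 158.6, 329.1, 305.0], 0.9)]
```

View pics/w2.png

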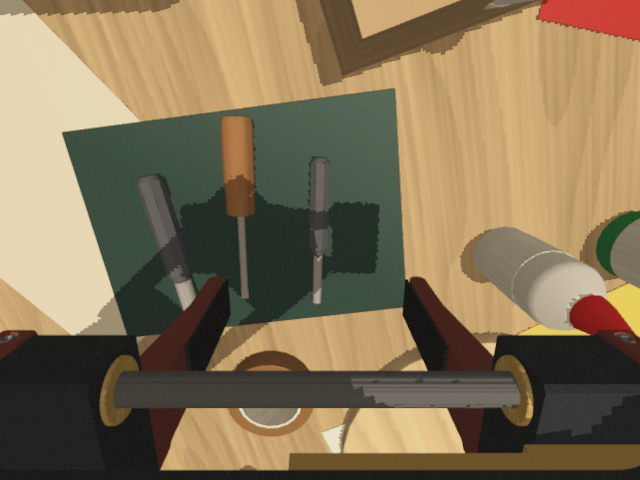

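The drift runs from its butt at (320,157), through the body/shaft joint at about (319,254), to its tip at (317,303). It is almost aligned with the tool.

```bash
python3 - <<'E'
from h import *
c1=np.load("ci1.npy",allow_pickle=True).item();ci=np.load("ci2.npy",allow_pickle=True).item()
t=ctrl.camera_info("top")
print("tip tri wrist2+top",tri([ray(ci,(317,303)),ray(t,(190,245))]),tri([ray(ci,(317,303)),ray(c1,(332,44))]))
b=onz(ci,(320,157),15);j=onz(ci,(319,255),15);p=onz(ci,(317,303),11)
print(b,j,p,np.linalg.norm(b-p))
d=(p-b)[:2];d/=np.linalg.norm(d);yaw=np.arctan2(d[1],d[0])+np.pi/2;print("yaw",yaw)
g=p[:2]-92.5*d; print("grip",g)
print(rel([g[0],g[1],11-18.7+10],down(yaw)))
E
```

```text
tip tri wrist2+top [507.7887649  249.99750703  13.59048237] [508.50206159 249.66206214  13.23812435]
[539.81441549 380.60639744  15.        ] [520.32252376 296.924456    15.        ] [507.65360023 248.60658197  11.        ] 135.92008433023446
yaw -0.23898660046706333
grip [529.5500292  338.47758061]
([14.8, 5.2, 148.7], [0.001, -0.001, 0.018])
```

```bash
python3 -m creep '[{"translation":[12,5,60],"angular":[0,0,0.018],"jaw":1},{"translation":[12,5,110],"angular":[0,0,0.018],"jaw":1},{"translation":[12,5,136],"angular":[0,0,0.018],"jaw":0.6},{"translation":[12,5,142],"angular":[0,0,0.018],"jaw":0.6},{"translation":[12,5,142],"angular":[0,0,0.018],"jaw":0.6},{"translation":[12,5,142],"angular":[0,0,0.018],"jaw":0.6},{"translation":[12,5,142],"angular":[0,0,0.018],"jaw":0.6},{"translation":[12,5,142],"angular":[0,0,0.018],"jaw":0.6}]'
python3 - <<'E'
from h import *
for i in range(2): 
  ctrl.get_image("wrist");o=ctrl.get_obs();print(o["ee_pos"],o["ft_force"])
print(ctrl.look_for("wrist","drift")[:2], ctrl.camera_info("wrist")["world_from_camera"][:3,3])
E
```

```text
t: 6.45
ee_pos: [528.5, 336.5, 9.0]
orientation: [2.469, 1.942, 0.002]
ft_force: [0.1, 0.7, -0.4]
width: 52.5
grasp_force: 0.0
[528.37567924 336.46394545   8.80657891] [ 0.14823397  0.3232775  -0.22916474]
[528.28182421 336.41700655   8.63440563] [-0.46524425 -0.31177119 -0.41743942]
[{'rect': [298.1, 210.1, 334.4, 442.8], 'score': 0.7}] [549.73828101 417.10283429 171.11067372]
```

```bash
python3 -m creep '[{"translation":[0,0,3.5],"angular":[0,0,0],"jaw":0.6},{"translation":[0,0,3.5],"angular":[0,0,0],"jaw":0.1},{"translation":[0,0,3.5],"angular":[0,0,0],"jaw":0.1},{"translation":[0,0,3.5],"angular":[0,0,0],"jaw":0.1},{"translation":[0,0,3.5],"angular":[0,0,0],"jaw":0.1},{"translation":[0,0,3.5],"angular":[0,0,0],"jaw":0.1},{"translation":[0,0,3.5],"angular":[0,0,0],"jaw":0.1},{"translation":[0,0,3.5],"angular":[0,0,0],"jaw":0.1}]'
```

```text
t: 7.6
ee_pos: [528.0, 336.2, 4.7]
orientation: [-2.469, -1.942, 0.0]
ft_force: [0.5, 0.2, 0.7]
width: 15.5
grasp_force: 30.0
```

```bash
python3 -c "
from h import *
print(rel([506,161,106],down(0.12)))"
```

```text
([-175.5, 19.9, -101.3], [-0.0, 0.0, -0.358])
```

```bash
python3 -m creep '[{"translation":[0,0,-20],"angular":[0,0,0],"jaw":0.1},{"translation":[0,0,-70],"angular":[0,0,0],"jaw":0.1},{"translation":[0,0,-120],"angular":[0,0,0],"jaw":0.1},{"translation":[-60,7,-120],"angular":[0,0,-0.18],"jaw":0.1},{"translation":[-120,14,-120],"angular":[0,0,-0.358],"jaw":0.1},{"translation":[-175,20,-110],"angular":[0,0,-0.358],"jaw":0.1},{"translation":[-175,20,-101],"angular":[0,0,-0.358],"jaw":0.1},{"translation":[-175,20,-101],"angular":[0,0,-0.358],"jaw":0.1}]'
python3 - <<'E'
from h import *
ci,im=snap("wrist","w3"); np.save("ci3.npy",ci,allow_pickle=True)
cv2.imwrite("pics/w3c.png",cv2.resize(im[150:450,200:440,::-1],None,fx=2,fy=2,interpolation=cv2.INTER_CUBIC))
for l in ["wheel","pin_tail","drift_tip"]:
    print(l,[(np.round(d['rect'],1).tolist(),round(d['score'],2)) for d in ctrl.look_for("wrist",l)][:4])
print(ctrl.get_obs()["ee_pos"])
E
```

```text
t: 8.6
ee_pos: [506.6, 161.5, 106.2]
orientation: [2.085, 2.349, 0.001]
ft_force: [-0.8, 0.3, -1.2]
width: 15.4
grasp_force: 30.0
wheel [([287.7, 419.6, 345.3, 454.5], 0.74)]
pin_tail [([304.6, 438.7, 310.0, 449.9], 0.41)]
drift_tip [([298.8, 210.8, 334.3, 453.1], 0.72)]
[506.81248031 162.66063709 106.20443165]
```

View pics/w3c.png

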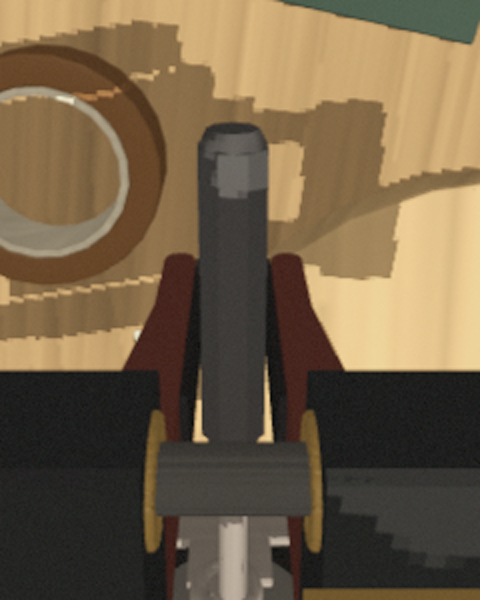

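The crop shows the drift held straight. Its shaft comes out below the gripper's cross bar at about (316,410-450), so I'll look closer at that part.

```bash
python3 - <<'E'
import cv2
im=cv2.imread("pics/w3.png")
cv2.imwrite("pics/w3d.png",cv2.resize(im[400:470,266:366],None,fx=8,fy=8,interpolation=cv2.INTER_CUBIC))
E
```

```text
(no output)
```

View pics/w3d.png

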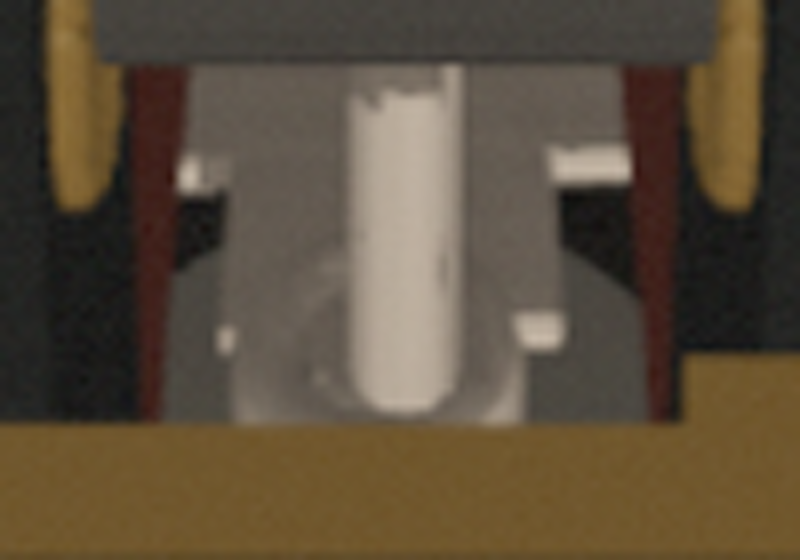

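The crop shows the tip at about (316.6,451.5) and, behind it, the fork plate with the boss's round outline at about x=315, partly hidden below row 452.

```bash
python3 - <<'E'
from h import *
c1=np.load("ci1.npy",allow_pickle=True).item();ci=np.load("ci3.npy",allow_pickle=True).item();t=ctrl.camera_info("top")
o=ctrl.get_obs();psi=.12
print("yaw meas",R.from_rotvec(o["orientation"]).as_matrix()[:2,1])
ys=np.array([-np.sin(psi),np.cos(psi),0])
tcp=np.array([506.7,161.8,106.2])
print("tip pred px",proj(ci,tcp+[0,0,6]-89*ys),"tip pos from px",[onz(ci,(316.6,451.5),z) for z in(110,112,114)], tcp-89*ys)
bp=np.array([520,43.3,82])
xs=np.array([np.cos(psi),np.sin(psi),0]);zz=np.array([0,0,1.])
names=dict(mouth=bp,top=bp+12.5*zz,topin=bp+12.5*zz-10*ys,L=bp-12.5*xs,Rr=bp+12.5*xs,wtop=bp-25.5*ys+40*zz,wface_top=bp-11.5*ys+40*zz,wfaceL=bp-11.5*ys-40*xs,wfaceR=bp-11.5*ys+40*xs,headtop=bp-51*ys+12.5*zz)
for k,v in names.items(): print(k,proj(ci,v).round(1),proj(c1,v).round(1),proj(t,v).round(1))
E
python3 - <<'E'
import cv2,numpy as np
a=cv2.imread("pics/w1.png")[215:320,265:375];b=cv2.imread("pics/top0.png")[195:275,270:350]
a=cv2.resize(a,None,fx=5.2,fy=5.2,interpolation=3);b=cv2.resize(b,(240,240),interpolation=3)
c=np.zeros((546,800,3),np.uint8);c[:a.shape[0],:572]=a[:, :572];c[:228,572:]=cv2.resize(b,(228,228));cv2.imwrite("pics/w1c.png",c)
E
```

```text
yaw meas [0.99262899 0.12118764]
tip pred px [[312.54667783 443.8789701 ]] tip pos from px [array([520.58817815,  65.72172612, 110.        ]), array([520.31372577,  67.9665832 , 112.        ]), array([520.03927338,  70.21144028, 114.        ])] [517.35438645  73.44003141 106.2       ]
mouth [[311.6 440.6]] [[319. 256.]] [[293.8 236.7]]
top [[311.4 457.2]] [[319.1 260.4]] [[293.5 235.8]]
topin [[311.5 469.1]] [[319.1 269.9]] [[298.9 235.3]]
L [[293.  440.6]] [[306.6 256. ]] [[294.4 243.3]]
Rr [[330.3 440.5]] [[331.3 255.9]] [[293.2 230.1]]
wtop [[311.1 532.6]] [[319.3 296.8]] [[307.  232.5]]
wface_top [[311.  515.3]] [[319.3 283. ]] [[299.3 233.2]]
wfaceL [[252.9 453.9]] [[279.9 266.6]] [[301.9 257.3]]
wfaceR [[370.5 453.7]] [[358.  266.4]] [[297.9 215. ]]
headtop [[311.8 514.9]] [[319.  306.9]] [[321.  233.1]]
```

View pics/w1c.png

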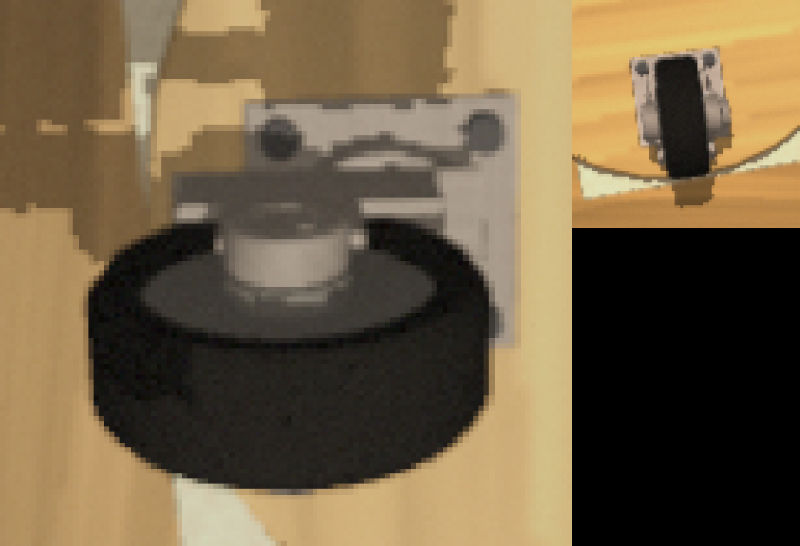

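```bash
python3 -m creep '[{"translation":[1,-2,0],"angular":[0,0,-0.01],"jaw":0.1},{"translation":[2,-5.2,0],"angular":[0,0,-0.027],"jaw":0.1},{"translation":[2,-5.2,0],"angular":[0,0,-0.027],"jaw":0.1},{"translation":[2,-5.2,0],"angular":[0,0,-0.027],"jaw":0.1},{"translation":[2,-5.2,0],"angular":[0,0,-0.027],"jaw":0.1},{"translation":[2,-5.2,0],"angular":[0,0,-0.027],"jaw":0.1},{"translation":[2,-5.2,0],"angular":[0,0,-0.027],"jaw":0.1},{"translation":[2,-5.2,0],"angular":[0,0,-0.027],"jaw":0.1}]'
python3 - <<'E'
from h import *
ci,im=snap("wrist","w4"); np.save("ci4.npy",ci,allow_pickle=True)
cv2.imwrite("pics/w4d.png",cv2.resize(im[400:465,266:366,::-1],None,fx=8,fy=8,interpolation=cv2.INTER_CUBIC))
o=ctrl.get_obs();print(o["ee_pos"],R.from_rotvec(o["orientation"]).as_matrix()[:2,1])
E
```

```text
t: 9.8
ee_pos: [500.9, 162.8, 105.7]
orientation: [-2.052, -2.378, 0.0]
ft_force: [-0.0, 0.3, -1.0]
width: 15.5
grasp_force: 30.0
[500.8668738  162.82704179 105.67700913] [0.98922321 0.14641532]
```

View pics/w4d.png

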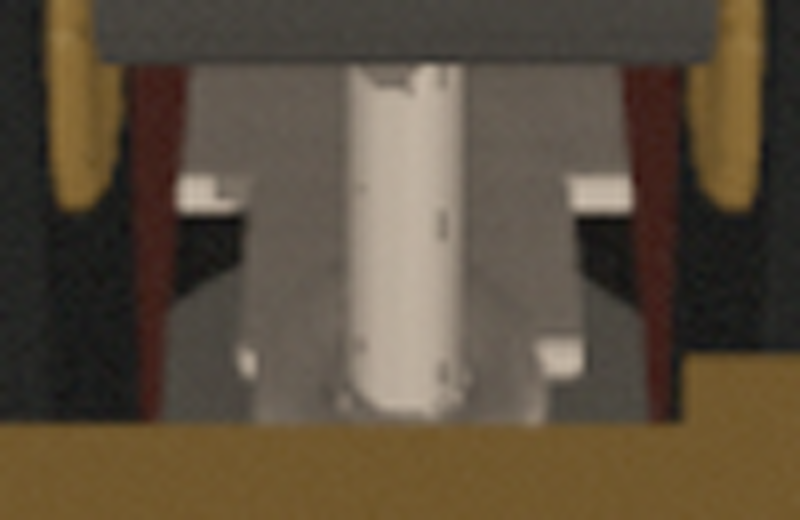

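```bash
python3 -m creep '[{"translation":[0,0,15],"angular":[0,0,0],"jaw":0.1},{"translation":[0,0,30],"angular":[0,0,0],"jaw":0.1},{"translation":[-12,0,30.3],"angular":[0,0,0],"jaw":0.1},{"translation":[-20,0,30.3],"angular":[0,0,0],"jaw":0.1},{"translation":[-24,0,30.3],"angular":[0,0,0],"jaw":0.1},{"translation":[-27,0,30.3],"angular":[0,0,0],"jaw":0.1},{"translation":[-29,0,30.3],"angular":[0,0,0],"jaw":0.1},{"translation":[-31,0,30.3],"angular":[0,0,0],"jaw":0.1}]'
```

```text
t: 10.85
ee_pos: [505.5, 132.2, 75.5]
orientation: [2.052, 2.379, 0.0]
ft_force: [-0.4, 0.6, -1.9]
width: 15.6
grasp_force: 30.0
```

```bash
python3 -m creep '[{"translation":[-0.7,0,0],"angular":[0,0,0],"jaw":0.1},{"translation":[-1.4,0,0],"angular":[0,0,0],"jaw":0.1},{"translation":[-2.1,0,0],"angular":[0,0,0],"jaw":0.1},{"translation":[-2.8,0,0],"angular":[0,0,0],"jaw":0.1},{"translation":[-3.5,0,0],"angular":[0,0,0],"jaw":0.1},{"translation":[-4.2,0,0],"angular":[0,0,0],"jaw":0.1},{"translation":[-5,0,0],"angular":[0,0,0],"jaw":0.1},{"translation":[-5,0,0],"angular":[0,0,0],"jaw":0.1}]'
```

```text
t: 11.85
ee_pos: [506.1, 128.8, 75.5]
orientation: [-2.052, -2.377, -0.003]
ft_force: [-1.4, 11.1, -1.0]
width: 15.2
grasp_force: 30.0
```

```bash
python3 -m creep '[{"translation":[-0.7,0,0],"angular":[0,0,0],"jaw":0.1},{"translation":[-1.4,0,0],"angular":[0,0,0],"jaw":0.1},{"translation":[-2.1,0,0],"angular":[0,0,0],"jaw":0.1},{"translation":[-2.8,0,0],"angular":[0,0,0],"jaw":0.1},{"translation":[-3.5,0,0],"angular":[0,0,0],"jaw":0.1},{"translation":[-4.2,0,0],"angular":[0,0,0],"jaw":0.1},{"translation":[-5,0,0],"angular":[0,0,0],"jaw":0.1},{"translation":[-5,0,0],"angular":[0,0,0],"jaw":0.1}]'
```

```text
t: 12.85
ee_pos: [506.8, 123.2, 75.4]
orientation: [-2.052, -2.379, -0.001]
ft_force: [0.2, -0.1, -2.3]
width: 15.4
grasp_force: 30.0
```

```bash
python3 -m creep '[{"translation":[-0.7,0,0],"angular":[0,0,0],"jaw":0.1},{"translation":[-1.4,0,0],"angular":[0,0,0],"jaw":0.1},{"translation":[-2.1,0,0],"angular":[0,0,0],"jaw":0.1},{"translation":[-2.8,0,0],"angular":[0,0,0],"jaw":0.1},{"translation":[-3.5,0,0],"angular":[0,0,0],"jaw":0.1},{"translation":[-4.2,0,0],"angular":[0,0,0],"jaw":0.1},{"translation":[-5,0,0],"angular":[0,0,0],"jaw":0.1},{"translation":[-6,0,0],"angular":[0,0,0],"jaw":0.1}]'
python3 - <<'E'
from h import *
t,im=snap("top","t5"); s,im2=snap("scene","s5")
a=cv2.resize(im[205:265,270:350,::-1],None,fx=5,fy=5,interpolation=3);b=cv2.resize(im2[215:275,290:370,::-1],None,fx=5,fy=5,interpolation=3)
cv2.imwrite("pics/m5.png",np.hstack([a,b])); print(a.shape)
E
```

```text
t: 13.85
ee_pos: [507.8, 116.3, 75.4]
orientation: [2.052, 2.379, 0.0]
ft_force: [0.1, 0.1, -1.1]
width: 15.8
grasp_force: 30.0
(300, 400, 3)
```

View pics/m5.png

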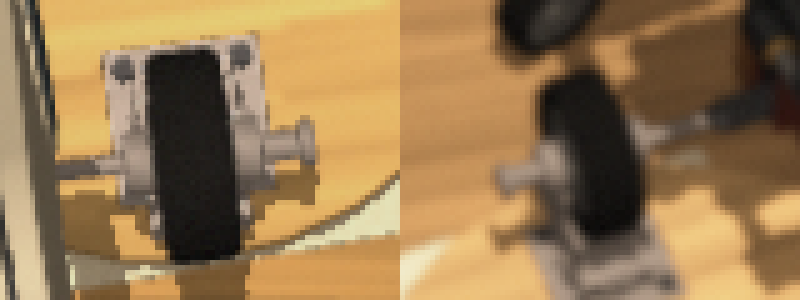

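The top crop shows the pin driven with the head out to the right, the gap between boss and head being about 13 mm (crop x from 265 to 301). It needs another 6 mm, then the drift comes back out.

```bash
python3 -m creep '[{"translation":[-1.5,0,0],"angular":[0,0,0],"jaw":0.1},{"translation":[-3,0,0],"angular":[0,0,0],"jaw":0.1},{"translation":[-4.5,0,0],"angular":[0,0,0],"jaw":0.1},{"translation":[-6,0,0],"angular":[0,0,0],"jaw":0.1},{"translation":[-6,0,0],"angular":[0,0,0],"jaw":0.1},{"translation":[10,0,0],"angular":[0,0,0],"jaw":0.1},{"translation":[40,0,0],"angular":[0,0,0],"jaw":0.1},{"translation":[70,0,0],"angular":[0,0,0],"jaw":0.1}]'
python3 - <<'E'
from h import *
t,im=snap("top","t6")
c=cv2.resize(im[205:265,270:350,::-1],None,fx=5,fy=5,interpolation=3)
cv2.imwrite("pics/m6.png",c)
g=im[225:240,318:345].astype(int).sum(2)//3
print(g)
print(rel([528.1,336.3,90],down(-0.2375)))
E
```

```text
t: 14.95
ee_pos: [497.2, 187.2, 75.4]
orientation: [2.053, 2.378, 0.0]
ft_force: [0.6, -0.2, -1.6]
width: 15.8
grasp_force: 30.0
[[127 170 172 174 181 150 168 169 168 164 163 165 165 166 167 166 166 168
  168 167 169 169 168 170 169 169 170]
 [136 149 172 173 182 127 163 167 167 167 168 168 167 168 168 168 169 169
  169 168 168 169 170 169 169 170 170]
 [148 142 148 170 174 127 165 169 168 169 169 168 169 170 169 170 170 171
  170 169 168 169 170 169 170 169 169]
 [123 119 115 142 168 115 165 170 169 169 169 169 169 168 170 150 137 143
  168 170 169 169 168 169 169 170 169]
 [120 120 119 139 168 132 166 169 169 168 169 168 168 168 152 117 124 125
  147 169 169 169 169 169 169 169 169]
 [133 132 128 132 170 147 168 149 146 136 137 144 136 130 128 112 135 130
  132 167 168 169 170 169 168 170 168]
 [141 136 139 130 139 127 129 124 125 123 126 131 130 130 136  97 150 139
  145 166 169 167 168 168 167 167 167]
 [150 149 148 146 136 132 133 136 138 138 140 141 144 146 150  99 159 146
  137 165 166 165 166 166 165 165 164]
 [159 155 153 149 130 148 150 153 152 152 150 147 146 145 144 102 143 144
  129 162 161 162 163 161 163 161 160]
 [154 155 152 149 106 144 148 145 145 142 139 139 136 134 132  99 128 135
  123 158 159 158 158 156 158 155 155]
 [146 148 148 147  94 127 128 126 124 121 120 116 115 115 113  85 117 120
  109 154 156 158 157 157 159 160 158]
 [137 139 140 139 103 109 107 105 101  98  92 101 117 114 111 101 102 105
  112 157 159 161 161 162 163 164 164]
 [127 131 129 130 102 114  91 129 153 154 152 153 158 156 154 101  80  81
   84 159 163 164 164 165 165 165 166]
 [117 117 118 121  99 155 154 158 163 163 163 161 164 121 114  92  86  87
   88 161 166 165 166 165 166 167 166]
 [104 106 106 105  88 107 150 117 113 112 113 114 114  92  89  92  92  92
   91 163 166 168 167 167 169 168 168]]
([140.2, 52.3, -14.2], [0.001, -0.001, 0.385])
```

```bash
python3 -m creep '[{"translation":[45,17,-25],"angular":[0,0,0.13],"jaw":0.1},{"translation":[90,34,-25],"angular":[0,0,0.26],"jaw":0.1},{"translation":[135,50,-10],"angular":[0,0,0.37],"jaw":0.1},{"translation":[140.2,52.3,15],"angular":[0,0,0.385],"jaw":0.1},{"translation":[140.2,52.3,45],"angular":[0,0,0.385],"jaw":0.1},{"translation":[140.2,52.3,60],"angular":[0,0,0.385],"jaw":0.1},{"translation":[140.2,52.3,67],"angular":[0,0,0.385],"jaw":0.1},{"translation":[140.2,52.3,70],"angular":[0,0,0.385],"jaw":0.1}]'
```

```text
t: 16.0
ee_pos: [529.0, 332.1, 5.6]
orientation: [2.47, 1.942, 0.001]
ft_force: [0.3, 0.3, -1.5]
width: 15.4
grasp_force: 30.0
```

```bash
python3 -m creep '[{"translation":[0,0,0.5],"angular":[0,0,0],"jaw":0.1},{"translation":[0,0,0.5],"angular":[0,0,0],"jaw":0.1},{"translation":[0,0,0.5],"angular":[0,0,0],"jaw":0.4},{"translation":[0,0,0.5],"angular":[0,0,0],"jaw":0.4},{"translation":[0,0,0.5],"angular":[0,0,0],"jaw":0.4},{"translation":[0,0,-20],"angular":[0,0,0],"jaw":0.4},{"translation":[0,0,-70],"angular":[0,0,0],"jaw":0.4},{"translation":[0,0,-120],"angular":[0,0,0],"jaw":0.4}]'
python3 - <<'E'
from h import *
t=ctrl.camera_info("top");ci,im=snap("wrist","w7")
print(ctrl.look_for("wrist","drift")[:2])
print("head top view",onz(t,(334.9,232.7),82), onz(t,(322.5,232.5),82))
o=ctrl.get_obs();print(o["ee_pos"],o["width"])
E
```

```text
t: 17.0
ee_pos: [528.6, 331.9, 127.8]
orientation: [-2.469, -1.942, -0.0]
ft_force: [0.8, 0.8, -0.2]
width: 35.3
grasp_force: 0.0
[{'rect': [308.0, 174.4, 329.6, 329.7], 'score': 0.8}]
head top view [529.21764142 -33.2101236   82.        ] [529.07046284 -10.06313933  82.        ]
[532.20698697 334.09671564 132.65188336] 34.941180484257565
```

```bash
python3 -c "
from h import *
o=ctrl.get_obs();print(o['ee_pos'],o['qvel'].round(2))
print(rel([529.5,-33,150],down(0.147),o))"
```

```text
[532.20698697 334.09671564 132.65188336] [ 0.    0.06  0.05 -0.   -0.06  0.  ]
([-357.2, 84.0, -19.5], [0.009, -0.006, -0.385])
```

```bash
python3 -m creep '[{"translation":[-55,13,-22],"angular":[0,0,-0.1],"jaw":0.5},{"translation":[-115,27,-22],"angular":[0,0,-0.2],"jaw":0.5},{"translation":[-175,41,-22],"angular":[0,0,-0.3],"jaw":0.5},{"translation":[-235,55,-22],"angular":[0,0,-0.385],"jaw":0.5},{"translation":[-295,69,-22],"angular":[0,0,-0.385],"jaw":0.5},{"translation":[-357,84,-22],"angular":[0,0,-0.385],"jaw":0.5},{"translation":[-357,84,-22],"angular":[0,0,-0.385],"jaw":0.5},{"translation":[-357,84,-22],"angular":[0,0,-0.385],"jaw":0.5}]'
python3 - <<'E'
from h import *
ci,im=snap("wrist","w8"); np.save("ci8.npy",ci,allow_pickle=True)
for l in ["pin_head","pin","wheel"]:
    print(l,[(np.round(d['rect'],1).tolist(),round(d['score'],2)) for d in ctrl.look_for("wrist",l)][:3])
o=ctrl.get_obs();print(o["ee_pos"],proj(ci,[[529.5,-32,82],[527.5,-10,82]]),rel([529.5,-33,63],down(.147),o))
E
```

```text
t: 18.1
ee_pos: [526.1, -34.6, 147.7]
orientation: [-2.054, -2.377, -0.001]
ft_force: [-0.3, 0.5, 0.2]
width: 43.8
grasp_force: 0.0
pin_head [([107.1, 267.5, 243.0, 336.2], 0.66), ([307.6, 218.6, 334.5, 259.0], 0.65)]
pin [([309.9, 219.5, 333.4, 254.6], 0.94), ([200.8, 0.9, 274.1, 18.6], 0.62)]
wheel [([257.3, 145.4, 385.1, 209.7], 0.95), ([103.8, 77.3, 179.3, 168.6], 0.87), ([62.6, 405.4, 82.2, 449.1], 0.61)]
[526.13597084 -33.24732311 147.40875379] [[318.21260313 249.48338761]
 [320.11151822 218.01017908]] ([-0.3, 3.4, 84.4], [-0.0, -0.0, 0.002])
```

```bash
python3 -m creep '[{"translation":[0,3.7,40],"angular":[0,0,0],"jaw":0.5},{"translation":[0,3.7,75],"angular":[0,0,0],"jaw":0.5},{"translation":[0,3.7,84.4],"angular":[0,0,0],"jaw":0.5},{"translation":[0,3.7,84.4],"angular":[0,0,0],"jaw":0.5},{"translation":[0,3.7,84.4],"angular":[0,0,0],"jaw":0.1},{"translation":[0,3.7,84.4],"angular":[0,0,0],"jaw":0.1},{"translation":[0,3.7,84.4],"angular":[0,0,0],"jaw":0.1},{"translation":[0,3.7,84.4],"angular":[0,0,0],"jaw":0.1}]'
python3 -c "
from h import *
o=ctrl.get_obs();print(o['ee_pos'],o['ft_force'],o['moment'],o['width'])"
```

```text
t: 19.3
ee_pos: [530.3, -34.4, 63.5]
orientation: [2.052, 2.378, 0.001]
ft_force: [-0.1, 0.8, 1.2]
width: 16.7
grasp_force: 30.0
[530.26357321 -34.375524    63.46993394] [-0.09750276  0.78807939  1.18157825] [-0.04354687 -0.18418479 -0.08685079] 16.655055884471423
```

```bash
python3 -m creep '[{"translation":[-5,0,0],"angular":[0,0,0],"jaw":0.1},{"translation":[-10,0,0],"angular":[0,0,0],"jaw":0.1},{"translation":[-17,0,0],"angular":[0,0,0],"jaw":0.1},{"translation":[-24,0,0],"angular":[0,0,0],"jaw":0.1},{"translation":[-31,0,0],"angular":[0,0,0],"jaw":0.1},{"translation":[-38,0,0],"angular":[0,0,0],"jaw":0.1},{"translation":[-45,0,0],"angular":[0,0,0],"jaw":0.1},{"translation":[-50,0,0],"angular":[0,0,0],"jaw":0.1}]'
python3 - <<'E'
from h import *
ci,im=snap("wrist","w9"); t,im2=snap("top","t9")
print([(np.round(d['rect'],1).tolist(),round(d['score'],2)) for d in ctrl.look_for("wrist","pin")][:3])
a=cv2.resize(im[180:420,216:416,::-1],(500,600),interpolation=3);b=cv2.resize(im2[205:305,310:360,::-1],(300,600),interpolation=3)
cv2.imwrite("pics/m9.png",np.hstack([a,b]))
print(rel([500,-330,100],down(0.03)))
E
```

```text
t: 20.3
ee_pos: [537.2, -84.2, 63.0]
orientation: [-2.053, -2.378, 0.0]
ft_force: [0.5, 0.4, -0.9]
width: 16.4
grasp_force: 30.0
[([297.7, 191.7, 331.4, 321.4], 0.68)]
([-238.0, -72.7, -37.0], [-0.0, -0.0, 0.117])
```

View pics/m9.png

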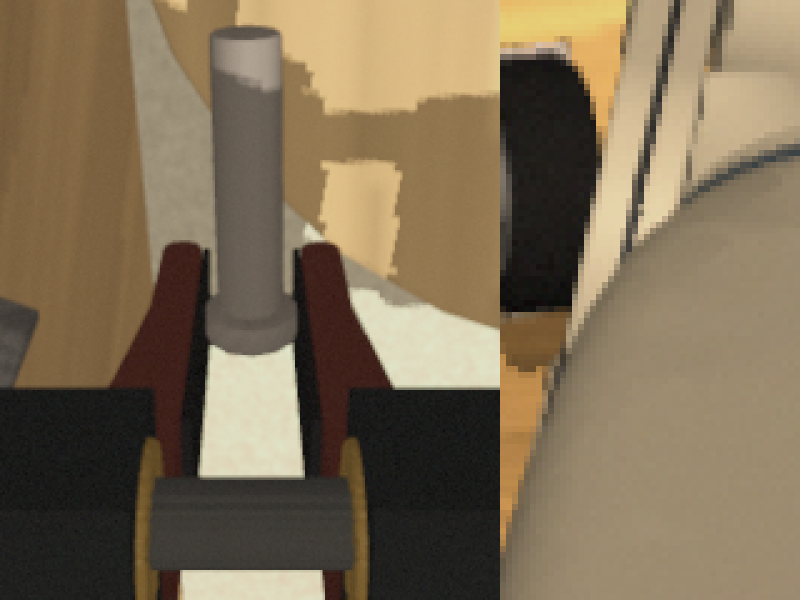

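The pin is fully out and held level by its head. However, its head sits 18 mm above the fingertips, too high to lay it on the tray floor. I'll slide it back along the same line, regrip it nearer the fingertips, and draw it again.

```bash
python3 -m creep '[{"translation":[9,0,0],"angular":[0,0,0],"jaw":0.1},{"translation":[16,0,0],"angular":[0,0,0],"jaw":0.1},{"translation":[21,0,0],"angular":[0,0,0],"jaw":0.1},{"translation":[26,0,0],"angular":[0,0,0],"jaw":0.1},{"translation":[31,0,0],"angular":[0,0,0],"jaw":0.1},{"translation":[36,0,0],"angular":[0,0,0],"jaw":0.1},{"translation":[41,0,0],"angular":[0,0,0],"jaw":0.1},{"translation":[46,0,0],"angular":[0,0,0],"jaw":0.1}]'
python3 -c "
from h import *
o=ctrl.get_obs();print(o['ee_pos'],o['ft_force'],o['moment'],o['width'])
print([(np.round(d['rect'],1).tolist(),round(d['score'],2)) for d in (ctrl.get_image('wrist') is not None and ctrl.look_for('wrist','pin'))][:3])"
```

```text
t: 21.45
ee_pos: [530.5, -38.0, 63.1]
orientation: [2.052, 2.378, 0.0]
ft_force: [1.3, -1.7, 0.6]
width: 16.1
grasp_force: 30.0
[530.52018544 -37.99392345  63.07587031] [ 1.2831506  -1.70961107  0.61656672] [-0.24478576 -0.16755672 -0.01861588] 16.075586116471225
[([300.6, 273.2, 330.9, 325.4], 0.84)]
```

```bash
python3 -m creep '[{"translation":[0,0,0],"angular":[0,0,0],"jaw":0.4},{"translation":[0,0,0],"angular":[0,0,0],"jaw":0.4},{"translation":[1,0,-9.5],"angular":[0,0,0],"jaw":0.4},{"translation":[1,0,-9.5],"angular":[0,0,0],"jaw":0.4},{"translation":[1,0,-9.5],"angular":[0,0,0],"jaw":0.1},{"translation":[1,0,-9.5],"angular":[0,0,0],"jaw":0.1},{"translation":[1,0,-9.5],"angular":[0,0,0],"jaw":0.1},{"translation":[1,0,-9.5],"angular":[0,0,0],"jaw":0.1}]'
python3 -c "
from h import *
o=ctrl.get_obs();print(o['ee_pos'],o['ft_force'],o['width'])
print([(np.round(d['rect'],1).tolist(),round(d['score'],2)) for d in (ctrl.get_image('wrist') is not None and ctrl.look_for('wrist','pin'))][:3])"
```

```text
t: 22.55
ee_pos: [530.2, -37.2, 72.4]
orientation: [-2.052, -2.379, 0.0]
ft_force: [0.5, 0.4, 1.0]
width: 16.6
grasp_force: 30.0
[530.21557815 -37.22976327  72.39966535] [0.47133853 0.38838628 0.98646427] 16.559250308128416
[([300.0, 263.5, 331.5, 314.1], 0.67)]
```

```bash
python3 -m creep '[{"translation":[-4,0,0],"angular":[0,0,0],"jaw":0.1},{"translation":[-9,0,0],"angular":[0,0,0],"jaw":0.1},{"translation":[-15,0,0],"angular":[0,0,0],"jaw":0.1},{"translation":[-22,0,0],"angular":[0,0,0],"jaw":0.1},{"translation":[-29,0,0],"angular":[0,0,0],"jaw":0.1},{"translation":[-37,0,0],"angular":[0,0,0],"jaw":0.1},{"translation":[-45,0,0],"angular":[0,0,0],"jaw":0.1},{"translation":[-52,0,0],"angular":[0,0,0],"jaw":0.1}]'
python3 - <<'E'
from h import *
ci,im=snap("wrist","w10")
for l in["pin","pin_tail","wheel"]: print([(np.round(d['rect'],1).tolist(),round(d['score'],2)) for d in ctrl.look_for("wrist",l)][:3])
print(ctrl.get_obs()["width"],rel([545,-385,110],down(0.08)))
E
```

```text
t: 23.65
ee_pos: [538.0, -89.3, 72.5]
orientation: [2.052, 2.378, 0.0]
ft_force: [-0.6, 0.1, 0.2]
width: 16.9
grasp_force: 30.0
[([299.8, 187.1, 330.7, 312.2], 0.7)]
[([296.9, 187.4, 333.3, 312.3], 0.56)]
[([0.0, 0.0, 114.1, 81.4], 0.85), ([208.2, 0.0, 422.8, 115.1], 0.73)]
16.52829646934144 ([-294.1, -36.2, -37.6], [-0.0, -0.0, 0.067])
```

```bash
python3 -m creep '[{"translation":[-40,-5,-37],"angular":[0,0,0.03],"jaw":0.1},{"translation":[-95,-12,-37],"angular":[0,0,0.067],"jaw":0.1},{"translation":[-155,-20,-37],"angular":[0,0,0.067],"jaw":0.1},{"translation":[-215,-28,-37],"angular":[0,0,0.067],"jaw":0.1},{"translation":[-270,-33,-37],"angular":[0,0,0.067],"jaw":0.1},{"translation":[-294,-36,-30],"angular":[0,0,0.067],"jaw":0.1},{"translation":[-294,-36,0],"angular":[0,0,0.067],"jaw":0.1},{"translation":[-294,-36,20],"angular":[0,0,0.067],"jaw":0.1}]'
python3 - <<'E'
from h import *
ci,im=snap("wrist","w11")
for l in["pin","tray"]: print([(np.round(d['rect'],1).tolist(),round(d['score'],2)) for d in ctrl.look_for("wrist",l)][:3])
o=ctrl.get_obs();print(o["ee_pos"],o["ft_force"],o["width"])
E
```

```text
t: 24.85
ee_pos: [544.5, -383.5, 50.6]
orientation: [-2.129, -2.307, 0.0]
ft_force: [-0.3, 0.0, -0.7]
width: 16.3
grasp_force: 30.0
[([300.2, 188.3, 332.4, 313.0], 0.84)]
[([17.2, 83.6, 448.2, 358.9], 0.91)]
[ 544.60577103 -383.08093781   50.99730815] [ 0.02113677 -0.20138463 -0.67323576] 16.511685135458418
```

```bash
python3 -m creep '[{"translation":[0,0,20],"angular":[0,0,0],"jaw":0.1},{"translation":[0,0,36],"angular":[0,0,0],"jaw":0.1},{"translation":[0,0,41],"angular":[0,0,0],"jaw":0.1},{"translation":[0,0,43],"angular":[0,0,0],"jaw":0.1},{"translation":[0,0,44],"angular":[0,0,0],"jaw":0.1},{"translation":[0,0,44.5],"angular":[0,0,0],"jaw":0.1},{"translation":[0,0,45],"angular":[0,0,0],"jaw":0.1},{"translation":[0,0,45],"angular":[0,0,0],"jaw":0.1}]'
```

```text
t: 26.0
ee_pos: [545.4, -384.8, 7.7]
orientation: [2.131, 2.308, 0.0]
ft_force: [-0.4, 0.9, -0.7]
width: 16.6
grasp_force: 30.0
```

```bash
python3 -m creep '[{"translation":[0,0,0.5],"angular":[0,0,0],"jaw":0.1},{"translation":[0,0,1],"angular":[0,0,0],"jaw":0.1},{"translation":[0,0,1.5],"angular":[0,0,0],"jaw":0.1},{"translation":[0,0,1.5],"angular":[0,0,0],"jaw":0.1},{"translation":[0,0,1.5],"angular":[0,0,0],"jaw":0.1},{"translation":[0,0,1.5],"angular":[0,0,0],"jaw":0.1},{"translation":[0,0,1.5],"angular":[0,0,0],"jaw":0.1},{"translation":[0,0,1.5],"angular":[0,0,0],"jaw":0.1}]'
```

```text
t: 27.0
ee_pos: [545.4, -384.8, 6.0]
orientation: [2.131, 2.309, -0.0]
ft_force: [-0.6, 1.2, 0.7]
width: 16.5
grasp_force: 30.0
```

```bash
python3 -m creep '[{"translation":[0,0,0.5],"angular":[0,0,0],"jaw":0.1},{"translation":[0,0,0.9],"angular":[0,0,0],"jaw":0.1},{"translation":[0,0,0.9],"angular":[0,0,0],"jaw":0.1},{"translation":[0,0,0.9],"angular":[0,0,0],"jaw":0.4},{"translation":[0,0,0.9],"angular":[0,0,0],"jaw":0.4},{"translation":[0,0,0.9],"angular":[0,0,0],"jaw":0.4},{"translation":[0,0,-30],"angular":[0,0,0],"jaw":0.4},{"translation":[0,0,-80],"angular":[0,0,0],"jaw":0.4}]'
python3 - <<'E'
from h import *
ci,im=snap("wrist","w12")
for l in["pin","tray"]: print([(np.round(d['rect'],1).tolist(),round(d['score'],2)) for d in ctrl.look_for("wrist",l)][:3])
o=ctrl.get_obs();print(o["ee_pos"],o["ft_force"],o["width"]);print(rel([526,15,200],down(.147+1.571),o),rel([526,15,200],down(.147-1.571),o),o["qpos"])
E
```

```text
t: 28.0
ee_pos: [544.1, -383.8, 84.8]
orientation: [-2.128, -2.305, 0.001]
ft_force: [1.2, -1.0, 1.0]
width: 35.1
grasp_force: 0.0
[([306.9, 170.6, 330.8, 252.9], 0.76)]
[([68.9, 87.7, 428.8, 329.1], 0.65)]
[ 547.07887922 -386.01372027   88.88645373] [-0.42009671 -1.54985309  0.96768948] 35.253609393181485
([401.0, 11.5, -112.5], [0.0, 0.006, -1.638]) ([401.0, 11.5, -112.5], [0.006, -0.0, 1.504]) [-6.32241184e-01  6.44289496e-01  1.60323613e+00 -2.77248016e-06
  8.88491009e-01 -7.12276462e-01]
```

```bash
python3 -m creep '[{"translation":[20,0,-70],"angular":[0,0,0.18],"jaw":0.8},{"translation":[70,2,-112],"angular":[0,0,0.36],"jaw":0.8},{"translation":[130,4,-112],"angular":[0,0,0.54],"jaw":0.8},{"translation":[190,6,-112],"angular":[0,0,0.72],"jaw":0.8},{"translation":[250,7,-112],"angular":[0,0,0.9],"jaw":0.8},{"translation":[310,9,-112],"angular":[0,0,1.08],"jaw":0.8},{"translation":[360,10,-112],"angular":[0,0,1.26],"jaw":0.8},{"translation":[401,9,-112],"angular":[0,0,1.44],"jaw":0.8}]'
python3 -c "
from h import *
print(rel([521,16,190],down(.147-1.571)))"
```

```text
t: 29.15
ee_pos: [521.3, 17.6, 196.8]
orientation: [-3.123, -0.335, 0.003]
ft_force: [0.5, -0.3, -0.8]
width: 70.1
grasp_force: 0.0
([-0.6, 1.5, 6.8], [-0.0, 0.002, 0.067])
```

```bash
python3 -m creep '[{"translation":[0,0,20],"angular":[0,0,0.067],"jaw":0.8},{"translation":[0,0,40],"angular":[0,0,0.067],"jaw":0.8},{"translation":[0,0,40],"angular":[0,0,0.067],"jaw":0.8},{"translation":[0,0,40],"angular":[0,0,0.067],"jaw":0.8},{"translation":[0,0,40],"angular":[0,0,0.067],"jaw":0.8},{"translation":[0,0,40],"angular":[0,0,0.067],"jaw":0.8},{"translation":[0,0,40],"angular":[0,0,0.067],"jaw":0.8},{"translation":[0,0,40],"angular":[0,0,0.067],"jaw":0.8}]'
python3 - <<'E'
from h import *
ci,im=snap("wrist","w13")
print([(np.round(d['rect'],1).tolist(),round(d['score'],2)) for d in ctrl.look_for("wrist","wheel")][:3])
o=ctrl.get_obs();print(o["ee_pos"],rel([523,16,98],down(.147-1.571),o))
xs=np.array([np.cos(.147),np.sin(.147),0]);ys=np.array([-xs[1],xs[0],0]);c=np.array([523,16,82.])
for a,b,z in[(0,-14,40),(0,14,40),(40,-14,0),(40,14,0),(28,-14,28),(28,14,28)]: print(proj(ci,c+a*xs+b*ys+[0,0,z]).round(1))
g=im[:,:,:3].astype(int).sum(2)//3
for r in (200,215,230,245): print(r,g[r,250:390:3])
E
```

```text
t: 30.15
ee_pos: [522.3, 15.6, 158.2]
orientation: [3.133, 0.238, 0.001]
ft_force: [0.1, -0.6, 0.5]
width: 70.2
grasp_force: 0.0
[([249.4, 330.0, 311.9, 372.4], 0.89), ([300.0, 187.0, 345.1, 307.4], 0.72), ([130.0, 3.9, 501.7, 266.8], 0.44)]
[522.29184022  15.64404846 158.07882586] ([0.7, -0.2, 60.1], [0.0, -0.0, 0.005])
[[339.1 271.5]]
[[292.7 271.3]]
[[336.9 193.7]]
[[295.5 193.5]]
[[339.  221.5]]
[[293.2 221.3]]
200 [162 163 161 162 162 164 162 163 162 145 145 145 128 133 138 119 143 143
  16  17  20  27  24  22  24  20  25  24  23  21  22  18 143 142 157 156
 157 158 155 158 157 156 157 158 158 157 158]
215 [151 150 153 154 151 152 151 151 153 153 144 144 144 119 137 107 145 117
  24  29  27  20  25  26  19  28  26  26  27  26  20  26 106 137 155 155
 155 155 155 156 156 156 156 156 154 156 157]
230 [ 98  96  97  96  98  96  98  96  97  97  93  59  54  99  80 103 144  46
  30  33  29  26  25  28  25  30  27  27  31  28  28  22  52  80  91  93
  93  94  95  94  93  92  93  95  94  93  95]
245 [ 99  87  89  88  91  90  88  90  89  78  81  89 102  94  71  66  84  25
  29  30  28  29  31  31  32  25  27  29  32  25  31  27  56  82  95  96
  96  94  95  95  95  97  96  96 108 116 117]
```

```bash
python3 - <<'E'
import cv2,numpy as np
g=cv2.cvtColor(cv2.imread("pics/w13.png"),cv2.COLOR_BGR2GRAY).astype(int)
for r in range(192,312,8):
    d=[c for c in range(285,365) if g[r,c]<42]; print(r,d[0] if d else 0,d[-1] if d else 0,(d[0]+d[-1])/2 if d else 0,g[r,285:365:4].tolist())
E
```

```text
192 309 337 323.0 [149, 99, 72, 148, 148, 133, 10, 11, 11, 23, 20, 35, 28, 35, 147, 148, 149, 168, 167, 160]
200 303 343 323.0 [147, 136, 112, 146, 147, 19, 22, 27, 24, 24, 21, 22, 24, 22, 22, 118, 146, 166, 168, 168]
208 303 344 323.5 [145, 132, 113, 134, 119, 23, 27, 24, 26, 22, 23, 25, 22, 23, 16, 57, 142, 168, 169, 169]
216 302 344 323.0 [146, 128, 112, 147, 118, 28, 28, 26, 28, 27, 21, 28, 29, 28, 24, 43, 139, 166, 166, 165]
224 302 345 323.5 [64, 135, 59, 145, 73, 28, 29, 26, 31, 28, 26, 31, 27, 28, 26, 26, 139, 166, 165, 127]
232 301 345 323.0 [89, 87, 59, 84, 33, 30, 27, 29, 28, 32, 29, 28, 27, 31, 28, 27, 83, 99, 100, 99]
240 301 345 323.0 [130, 122, 59, 84, 25, 29, 29, 28, 29, 28, 29, 31, 29, 28, 32, 30, 123, 106, 105, 107]
248 300 345 322.5 [87, 88, 59, 82, 24, 29, 31, 31, 33, 34, 29, 33, 29, 31, 31, 37, 83, 99, 100, 100]
256 300 345 322.5 [85, 84, 66, 68, 19, 17, 10, 18, 18, 17, 14, 14, 19, 9, 19, 34, 82, 93, 90, 90]
264 300 345 322.5 [71, 73, 77, 82, 14, 14, 14, 18, 19, 18, 17, 12, 14, 13, 9, 39, 77, 90, 89, 92]
272 300 344 322.0 [79, 80, 79, 81, 9, 19, 17, 21, 14, 15, 21, 18, 18, 20, 19, 59, 83, 82, 83, 82]
280 300 343 321.5 [80, 81, 83, 80, 19, 14, 6, 18, 16, 19, 17, 18, 16, 22, 19, 80, 82, 81, 84, 81]
288 300 342 321.0 [76, 78, 73, 76, 19, 8, 16, 17, 21, 12, 19, 16, 15, 16, 21, 83, 82, 83, 80, 80]
296 300 341 320.5 [78, 76, 77, 77, 18, 20, 17, 16, 16, 13, 18, 17, 17, 17, 16, 71, 70, 73, 72, 71]
304 305 336 320.5 [81, 78, 78, 77, 78, 29, 13, 20, 19, 9, 18, 15, 10, 51, 79, 80, 79, 77, 77, 77]
```

```bash
python3 -m creep '[{"translation":[0,4,20],"angular":[0,0,0.02],"jaw":0.6},{"translation":[0,4,45],"angular":[0,0,0.02],"jaw":0.6},{"translation":[0,4,60],"angular":[0,0,0.02],"jaw":0.6},{"translation":[0,4,60],"angular":[0,0,0.02],"jaw":0.6},{"translation":[0,4,60],"angular":[0,0,0.02],"jaw":0.15},{"translation":[0,4,60],"angular":[0,0,0.02],"jaw":0.15},{"translation":[0,4,60],"angular":[0,0,0.02],"jaw":0.15},{"translation":[0,4,60],"angular":[0,0,0.02],"jaw":0.15}]'
```

```text
t: 31.25
ee_pos: [523.0, 11.8, 98.3]
orientation: [-3.135, -0.207, -0.001]
ft_force: [-0.8, 2.0, 0.0]
width: 16.2
grasp_force: 5.8
```

```bash
python3 - <<'E'
from h import *
ci,im=snap("wrist","w14");o=ctrl.get_obs();print(o["width"],o["grasp_force"],o["ft_force"],o["moment"])
print([(np.round(d['rect'],1).tolist(),round(d['score'],2)) for d in ctrl.look_for("wrist","wheel")][:3])
t,i2=snap("top","t14");print([(np.round(d['rect'],1).tolist(),round(d['score'],2)) for d in ctrl.look_for("top","wheel")][:4])
s,i3=snap("scene","s14");print([(np.round(d['rect'],1).tolist(),round(d['score'],2)) for d in ctrl.look_for("scene","wheel")][:4])
g=cv2.cvtColor(im,cv2.COLOR_RGB2GRAY)
for r in range(180,400,10): print(r,g[r,270:370:5].tolist())
E
```

```text
14.31597583812176 4.894989369465308 [0.64678339 1.36259195 0.80569127] [ 0.21899505 -0.02459839 -0.00131512]
[([285.9, 407.7, 309.2, 442.3], 0.75), ([296.6, 209.6, 364.0, 363.9], 0.63)]
[([450.5, 339.8, 466.5, 374.4], 0.76), ([432.0, 139.9, 469.1, 185.2], 0.47)]
[([312.6, 234.3, 337.3, 265.6], 0.74), ([191.2, 195.0, 204.9, 220.8], 0.72), ([284.0, 240.2, 410.3, 357.6], 0.45)]
180 [77, 67, 148, 148, 151, 148, 149, 150, 151, 150, 151, 151, 150, 140, 79, 78, 152, 164, 164, 165]
190 [80, 81, 106, 124, 137, 86, 127, 148, 142, 110, 80, 108, 144, 129, 80, 93, 145, 161, 163, 163]
200 [144, 134, 146, 145, 147, 143, 148, 144, 149, 148, 150, 148, 150, 146, 143, 145, 144, 164, 164, 165]
210 [148, 95, 71, 146, 146, 143, 147, 92, 84, 86, 83, 79, 73, 59, 67, 108, 147, 168, 168, 158]
220 [145, 141, 57, 145, 145, 100, 14, 19, 17, 24, 17, 11, 26, 18, 19, 14, 18, 167, 169, 168]
230 [145, 137, 89, 133, 127, 22, 18, 20, 23, 24, 23, 25, 25, 19, 23, 19, 22, 19, 167, 167]
240 [83, 138, 106, 82, 81, 17, 16, 20, 29, 32, 23, 26, 27, 25, 25, 24, 26, 24, 96, 100]
250 [43, 68, 59, 82, 81, 19, 18, 24, 24, 28, 25, 2
[... 534 characters left out ...]
27, 29, 65]
320 [35, 30, 30, 27, 27, 12, 15, 18, 14, 23, 13, 15, 15, 17, 11, 27, 28, 30, 33, 39]
330 [32, 28, 30, 28, 22, 13, 14, 12, 19, 13, 9, 14, 18, 21, 15, 27, 29, 32, 30, 30]
340 [21, 24, 32, 32, 17, 14, 12, 12, 17, 19, 13, 18, 12, 16, 10, 30, 30, 28, 22, 19]
350 [21, 13, 30, 31, 21, 40, 12, 19, 11, 13, 17, 20, 17, 17, 13, 23, 31, 27, 16, 19]
360 [35, 62, 46, 27, 18, 75, 139, 132, 18, 16, 14, 46, 73, 113, 18, 17, 34, 61, 62, 25]
370 [73, 62, 42, 31, 26, 51, 63, 62, 105, 108, 107, 107, 106, 108, 23, 22, 32, 59, 92, 19]
380 [80, 69, 44, 67, 72, 74, 75, 71, 75, 76, 74, 72, 74, 72, 74, 64, 55, 60, 99, 42]
390 [76, 82, 78, 79, 79, 78, 66, 47, 49, 49, 46, 45, 48, 56, 72, 78, 79, 67, 109, 60]
```

```bash
python3 -m creep '[{"translation":[0,0,0],"angular":[0,0,0],"jaw":0.7},{"translation":[0,0,0],"angular":[0,0,0],"jaw":0.7},{"translation":[0,0,0],"angular":[0,0,0],"jaw":0.7},{"translation":[0,0,-20],"angular":[0,0,0],"jaw":0.7},{"translation":[0,0,-60],"angular":[0,0,0],"jaw":0.7},{"translation":[0,0,-60],"angular":[0,0,0],"jaw":0.7},{"translation":[0,0,-60],"angular":[0,0,0],"jaw":0.7},{"translation":[0,0,-60],"angular":[0,0,0],"jaw":0.7}]'
python3 - <<'E'
from h import *
ci,im=snap("wrist","w15");o=ctrl.get_obs();print(o["ee_pos"],o["width"])
print([(np.round(d['rect'],1).tolist(),round(d['score'],2)) for d in ctrl.look_for("wrist","wheel")][:3])
g=cv2.cvtColor(im,cv2.COLOR_RGB2GRAY).astype(int)
for r in range(180,340,8):
    d=[c for c in range(285,365) if g[r,c]<42]; print(r,d[0] if d else 0,d[-1] if d else 0,(d[0]+d[-1])/2 if d else 0)
xs=np.array([np.cos(.147),np.sin(.147),0]);ys=np.array([-xs[1],xs[0],0])
for cx in (520,525,530,540):
  for cz in (82,):
    c=np.array([cx,11.5,cz]);th=np.linspace(0,2*np.pi,73)
    P=proj(ci,c+40*np.outer(np.cos(th),xs)+40*np.outer(np.sin(th),[0,0,1]));print(cx,cz,P[:,1].min().round(1),P[:,1].max().round(1))
    Q=proj(ci,c+27*np.outer(np.cos(th),xs)+27*np.outer(np.sin(th),[0,0,1]));print("  inner r27",Q[:,1].min().round(1),Q[:,1].max().round(1))
E
```

```text
t: 32.55
ee_pos: [522.0, 11.7, 156.9]
orientation: [-3.135, -0.207, 0.003]
ft_force: [-0.1, -0.4, 0.6]
width: 61.3
grasp_force: 0.0
[522.08089381  11.71666332 156.90371486] 61.16813192365367
[([245.9, 330.8, 311.8, 372.8], 0.58)]
180 0 0 0
188 0 0 0
196 307 346 326.5
204 306 348 327.0
212 306 348 327.0
220 306 349 327.5
228 306 349 327.5
236 305 350 327.5
244 305 350 327.5
252 305 350 327.5
260 305 350 327.5
268 306 350 328.0
276 305 349 327.0
284 306 349 327.5
292 306 348 327.0
300 307 346 326.5
308 0 0 0
316 0 0 0
324 0 0 0
332 287 295 291.0
520 82 196.6 311.0
  inner r27 215.2 291.9
525 82 189.5 304.5
  inner r27 208.4 285.4
530 82 182.4 297.9
  inner r27 201.4 278.9
540 82 167.7 284.7
  inner r27 187.1 265.5
```

```bash
python3 - <<'E'
import cv2,numpy as np
a=cv2.imread("pics/w13.png",0);b=cv2.imread("pics/w15.png",0)
for r in (176,184,190,216,240,256,272,288):
    print(r);print(a[r,250:400:3].tolist());print(b[r,250:400:3].tolist())
# background shift: board texture / other castors
for (y0,y1,x0,x1) in [(100,180,60,200),(100,170,430,560),(150,185,270,360)]:
    m=cv2.matchTemplate(b[y0-30:y1+30,x0-40:x1+40],a[y0:y1,x0:x1],cv2.TM_CCOEFF_NORMED);_,v,_,l=cv2.minMaxLoc(m);print("shift",l[0]-40,l[1]-30,round(v,2))
E
```

```text
176
[154, 152, 152, 153, 155, 154, 155, 155, 156, 150, 145, 80, 81, 82, 117, 146, 148, 148, 96, 79, 112, 138, 127, 94, 80, 108, 146, 145, 145, 127, 81, 80, 77, 147, 148, 162, 162, 164, 163, 163, 162, 163, 164, 163, 163, 164, 165, 164, 165, 165]
[155, 156, 155, 156, 155, 155, 157, 149, 149, 82, 81, 80, 92, 110, 142, 132, 84, 108, 130, 129, 124, 115, 97, 79, 104, 106, 116, 107, 83, 80, 108, 149, 137, 164, 165, 165, 164, 166, 166, 166, 165, 166, 166, 167, 168, 166, 169, 167, 167, 167]
184
[163, 162, 163, 166, 163, 164, 165, 165, 165, 151, 148, 147, 147, 139, 149, 149, 149, 150, 148, 148, 151, 146, 149, 151, 152, 152, 151, 150, 153, 149, 148, 146, 147, 148, 166, 165, 165, 165, 164, 166, 164, 164, 165, 165, 166, 165, 165, 165, 165, 164]
[166, 166, 166, 165, 165, 166, 166, 148, 146, 149, 148, 139, 147, 151, 148, 149, 148, 149, 152, 149, 150, 151, 154, 154, 154, 154, 155, 151, 147, 148, 147, 148, 145, 166, 166, 166, 166, 166, 166, 166, 166, 165, 166, 166, 165, 165, 165, 165, 165, 165]
190
[166, 166, 165, 166, 166, 166, 167, 167, 165, 153, 152, 151, 153, 121, 133, 148, 149, 149, 146, 148, 10
[... 1893 characters left out ...]
87, 88, 87, 86, 89, 88, 88, 92, 92, 90, 90]
[75, 78, 79, 79, 76, 77, 77, 79, 77, 76, 80, 81, 82, 80, 81, 81, 80, 82, 72, 22, 18, 13, 18, 16, 20, 20, 20, 20, 18, 17, 21, 17, 4, 13, 82, 83, 82, 81, 82, 83, 81, 85, 86, 87, 89, 86, 88, 86, 87, 88]
288
[74, 96, 116, 77, 76, 80, 77, 74, 79, 78, 74, 76, 77, 77, 78, 72, 69, 19, 17, 15, 20, 16, 16, 18, 18, 19, 21, 13, 18, 15, 13, 44, 83, 82, 81, 80, 82, 80, 80, 80, 81, 81, 82, 83, 83, 82, 13, 15, 22, 30]
[18, 10, 106, 80, 78, 77, 78, 77, 80, 77, 76, 77, 78, 77, 73, 73, 76, 74, 78, 17, 16, 10, 11, 18, 17, 16, 15, 14, 18, 18, 18, 15, 19, 34, 82, 82, 85, 82, 81, 79, 81, 80, 82, 18, 8, 28, 32, 34, 31, 32]
shift -6 4 0.99
shift -5 -5 0.99
shift -6 -1 0.97
```

```bash
python3 - <<'E'
import cv2,numpy as np
im=cv2.imread("pics/w14.png").astype(int)
for r in range(200,400,8):
    s=""
    for c in range(230,400,2):
        b,g,R=im[r,c]
        s+= "r" if R-b>25 and R<110 else ("#" if max(b,g,R)<22 else ("o" if max(b,g,R)<45 else ("+" if R<110 else ".")))
    print(r,s)
E
```

```text
200 .....................................................................................
208 .......................+..............+++++++++++++++++++............................
216 .........................++.......o##########o#######o####o+.........................
224 .........................++++++++##oo#o#ooooooooooo#o#o##oooo#.......................
232 .........................++.....+o#o#ooooooooooooooo#ooooooooo#+.....................
240 ....................++....++++++ooo#ooooooooooooooooooooooooooooo....................
248 ..................++++++++++++++ooo#oooooooooooooooo#ooooooooooo#r...................
256 ..................++++++++++++++oo##oooooooooooooooooooooooooooooor..................
264 ...............+++++++++++++++++++++ooooooooooooooooooooooo##o#o##o..................
272 r.............+++++++++++++++++++++++ooooooooooooooooooo##o##o#####r.................
280 .............r++++++++++++rrrrrrroo++#ooooooo##oo##o####oo#########rrrrrrrrrrrrrrrrrr
288 rrrrrrrrrrrrrr+++++++++++rrrrrrrr#o++#############o################+.r.r.r...........
296 rrrrrrrrrrrrrr++
[... 449 characters left out ...]
oooo#o#oo+rrrro############o#######o######orrrrro#oooo###ooooooo#ooo##
344 oooooo##oo##o#o#o#o#o##orrrrro###oo######################o+rrrro##o#o#ooo#oo#oo##oooo
352 o#oooo##oooo##oooooo###oorrr+o###..ooo########o##########oorrrro##oo#ooo#ooooooo#o##o
360 o#######o#oo###oooo#orrrrrrrro##o......o######o+rrr...o#ooorrrrrrrooooo#oo#o#oo#ooo#o
368 oo#o#####o######o##orrrrrrrrroo#+rrrrrr...............r#oorrrrrrrrro#oo#o##oo####o#oo
376 #ooo#oo##o###o#oo##r..rr++++++++++++++++++++++++++++++++++++++++r..ro####oo#o###o####
384 ooooooooooooooooooorrrr+++++++++++++++++++++++++++++++++++++++++r..rooooooooooooooooo
392 ooooooooooooooooooorr.r+++++++++++++++++++++++++++++++++++++++++r...ooooooooooooooooo
```

```bash
python3 - <<'E'
from h import *
ci=ctrl.camera_info("wrist");T=np.array(ci["world_from_camera"]).copy();T[:3,3]+=[0.9,0.1,-58.6];c14=dict(camera_matrix=ci["camera_matrix"],world_from_camera=T)
xs=np.array([np.cos(.147),np.sin(.147),0]);ys=np.array([-xs[1],xs[0],0]);th=np.radians(np.arange(0,181,15))
for off in(11.8,5):
  c=np.array([522.5,off,82]);P=proj(c14,c+40*np.outer(np.cos(th),xs)+40*np.outer(np.sin(th),[0,0,1]));print(P.round(0).tolist())
for h in (0,10,18.7,30): print(h,proj(c14,[[523,11.8,98.3+h]]).round(0), proj(c14,np.array([523,11.8,98.3+h])+10*xs).round(0))
im=cv2.imread("pics/w15.png").astype(int)
for r in range(168,330,8):
    s=""
    for c in range(260,390,2):
        b,g,R=im[r,c]
        s+= "r" if R-b>25 and R<110 else ("#" if max(b,g,R)<22 else ("o" if max(b,g,R)<45 else ("%" if R<80 else("+" if R<125 else("-" if R-b<30 else ".")))))
    print(r,s)
E
```

```text
[[315.0, 217.0], [315.0, 225.0], [315.0, 239.0], [315.0, 258.0], [316.0, 281.0], [316.0, 305.0], [316.0, 327.0], [317.0, 345.0], [317.0, 358.0], [317.0, 364.0], [317.0, 364.0], [317.0, 359.0], [317.0, 350.0]]
[[328.0, 219.0], [329.0, 227.0], [330.0, 241.0], [330.0, 260.0], [331.0, 282.0], [331.0, 306.0], [331.0, 329.0], [331.0, 347.0], [331.0, 359.0], [331.0, 365.0], [330.0, 365.0], [329.0, 360.0], [329.0, 351.0]]
0 [[316. 301.]] [[316. 283.]]
10 [[316. 311.]] [[316. 292.]]
18.7 [[316. 320.]] [[316. 300.]]
30 [[316. 334.]] [[316. 313.]]
168 ......---%%%+-------....---.---------++++........................
176 .......-++++++++--+++------+++++++--+++++--......................
184 .......---------.-----------.--------------......................
192 .......--..-+++---------+%o#o############o+......................
200 .......-------%--------%ooo#ooooooooooooooo#r....................
208 .......-------++-------oooooooooooooooooooooo....................
216 ........------++-------oooooooooooooooooooooo....................
224 .......r++%-.+%%-.-----oooooooooooooooooooooor....+++++++++++++
[... 212 characters left out ...]

256 .++++++++++++%%%%%%%%%%###o#####o#o####o######+++++++++++rrrrrrrr
264 rrrrrrr%%%%%%rrrrrrrrrr####o###o#############o+++++++r+++++++++++
272 rrrrrrrrrrrrrrrrrrrrrrr########o#o###ooooo###orrrrrrrrrrrrrrr+rrr
280 rrrrrrrrrrrrrrrrrrrrrrr######o###o##o#####o##rrrrrrrrrrrrrrr#rrrr
288 rrrrrrrrrrrrrrrrrrrrrrr#######o##############rrrrrrrrrrrrrr%###rr
296 .rrrrrrrrrrrrrrrrrrrrrro####################orrrrrrrrrrrrrr#####o
304 rrrrrrrrrrrrrrrrrrrrrrrrrr%oooooooooooooorrrrrrrrrrrrrrrrrr######
312 .rrrrrrrrrrrrrrrrrrrrrrrrrrrrrrrrrrrrrrrrrrrrrrrrrrrrrrrrrr######
320 rrrrrrrrrr........................rrrrrrrrrrrrrrrrrrrrrrrrrr#####
328 rrrrrrrrrr.........r..r...........................rrrrrrrrrrro###
```

```bash
python3 -m creep '[{"translation":[0,0,-60],"angular":[0,0,0],"jaw":0.7},{"translation":[-60,0,-110],"angular":[0,0,0],"jaw":0.7},{"translation":[-110,0,-110],"angular":[0,0,0],"jaw":0.7},{"translation":[-110,0,-110],"angular":[0,0,0],"jaw":0.7},{"translation":[-110,0,-110],"angular":[0,0,0],"jaw":0.7},{"translation":[-110,0,-110],"angular":[0,0,0],"jaw":0.7},{"translation":[-110,0,-110],"angular":[0,0,0],"jaw":0.7},{"translation":[-110,0,-110],"angular":[0,0,0],"jaw":0.7}]'
python3 - <<'E'
from h import *
ci,im=snap("wrist","w16");s,i2=snap("scene","s16");t,i3=snap("top","t16");print(ctrl.get_obs()["ee_pos"])
for n in("wrist","scene","top"):print(n,[(np.round(d['rect'],1).tolist(),round(d['score'],2)) for d in ctrl.look_for(n,"wheel")][:4])
def show(im,r0,r1,c0,c1,st=1):
  for r in range(r0,r1,st):
    print(r,"".join("#" if v<25 else "o" if v<45 else "%" if v<75 else "+" if v<105 else "-" if v<140 else "." for v in im[r,c0:c1:st].max(1)))
s0=cv2.imread("pics/scene0.png")
print("before");show(s0,222,284,306,356,2) if 0 else show(s0,222,284,306,352)
print("now");show(i2,222,284,306,352)
E
```

```text
t: 33.65
ee_pos: [414.1, -2.7, 267.5]
orientation: [-3.135, -0.207, 0.002]
ft_force: [-0.1, -0.2, 0.2]
width: 61.8
grasp_force: 0.0
[413.94111695  -2.74442914 267.80494941]
wrist [([259.6, 199.1, 314.0, 241.0], 0.98), ([308.8, 42.4, 342.2, 139.8], 0.94), ([498.1, 290.3, 535.2, 337.1], 0.64)]
scene [([309.8, 204.2, 330.9, 225.6], 0.8), ([191.3, 193.7, 206.9, 220.3], 0.7), ([311.0, 230.5, 335.0, 266.5], 0.65)]
top [([309.0, 211.9, 325.7, 239.2], 0.61), ([446.6, 339.6, 466.5, 374.6], 0.56), ([229.2, 114.5, 376.8, 238.7], 0.18)]
before
222 ...-+%###oo%%%ooo%+-..........................
223 ...-+%oo#oooooo%%+-...........................
224 ...-++%%o#ooo%%+-.............................
225 ...--++%%oo%%+-...............................
226 ....--+++%%+-.................................
227 .....--+++--..................................
228 .......---...........-........................
229 .................--++++-......................
230 ..............--+%%oooo%+.....................
231 .............+%%ooo###oo%+....................
232 ............+%o##o#####oo%-...................
2
[... 5065 characters left out ...]
.....-++++-..........---------.......
271 ...............-+++-......----------++-.......
272 ...............-----------------...--+-.......
273 ...................---+++-----.......-........
274 ...................---------..................
275 ..................--+-........................
276 ..................-++-........................
277 ..................+++-........................
278 ..................---.........................
279 ..............................................
280 ..............................................
281 ..............................................
282 ..............................................
283 ..............................................
```

```bash
cat > fit.py <<'E'
from h import *
from scipy.optimize import minimize
def hullmask(ci,p,R0=40,W=14):
    x,y,z,yaw,lean=p
    r=R.from_euler("ZX",[yaw,lean]);th=np.linspace(0,2*np.pi,60)
    pts=np.array([[R0*np.cos(a),s*W,R0*np.sin(a)] for s in(-1,1) for a in th])
    P=proj(ci,r.apply(pts)+[x,y,z]);h=cv2.convexHull((P*16).astype(np.int32)[:,None]);
    m=np.zeros((480,640),np.uint8);cv2.fillConvexPoly(m,h,255,cv2.LINE_AA,4);return m/255.
def dark(im,win,th=50):
    m=np.zeros((480,640));l,t,r,b=win;m[t:b,l:r]=(im[t:b,l:r].max(2)<th);m=m.astype(np.uint8)
    m=cv2.morphologyEx(m,cv2.MORPH_OPEN,np.ones((3,3)));n,lab,st,_=cv2.connectedComponentsWithStats(m);k=1+np.argmax(st[1:,4]);print(st[k]);return (lab==k)*1.
def fit(views,p0,w=None):
    def cost(p): 
        c=0
        for ci,m in views:
            h=hullmask(ci,p);c+=np.abs(h-m).sum()/m.sum()
        return c+ (p[4]/.5)**2*.01
    best=None
    for dy in(-8,0,8):
      for dz in (0,10):
        q=np.array(p0)+[0,dy,dz,0,0]
        s=minimize(cost,q,method="Nelder-Mead",options=dict(initial_simplex=np.vstack([q]+[q+d for d in np.diag([6,6,6,.08,.12])]),maxiter=300))
        if best is None or s.fun<best.fun: best=s
    return best
E
python3 - <<'E'
from fit import *
ci=ctrl.camera_info("wrist");ci={k:np.array(v) for k,v in ci.items() if k in("camera_matrix","world_from_camera")}
c15={k:v.copy() for k,v in ci.items()};c15["world_from_camera"][:3,3]+=np.array([522.08,11.72,156.9])-[413.94,-2.74,267.8]
i=lambda n:cv2.imread(f"pics/{n}.png")
s=ctrl.camera_info("scene");c1=np.load("ci1.npy",allow_pickle=True).item()
V15=(c15,dark(i("w15"),(285,180,365,320)));V16=(ci,dark(i("w16"),(295,30,355,150)));Vs=(s,dark(i("s16"),(306,228,345,268),60))
V1=(c1,dark(i("w1"),(275,245,365,312)));Vs0=(s,dark(i("scene0"),(306,228,345,268),60))
for nm,v in [("before",[V1,Vs0]),("wrist15+16",[V15,V16]),("w16",[V16]),("all",[V15,V16,Vs])]:
    b=fit(v,[523,14,82,.147,0]);print(nm,b.x.round(3),round(b.fun,3))
E
```

```text
[ 305  190   46  115 4998]
[ 308   45   34   95 2992]
[313 231  22  34 500]
[ 282  257   77   52 2502]
[318 230  20  33 426]
before [ 5.23497e+02  1.67530e+01  7.73640e+01 -2.60000e-02  2.50000e-02] 0.981
wrist15+16 [5.24666e+02 5.45100e+00 7.45230e+01 1.36000e-01 1.20000e-02] 0.186
w16 [ 5.2882e+02  4.5640e+00  5.7345e+01  1.2700e-01 -1.4000e-02] 0.064
all [5.2454e+02 5.9660e+00 7.8281e+01 9.9000e-02 2.0000e-02] 0.463
```

```bash
python3 -m creep '[{"translation":[55,3,10],"angular":[0,0,0],"jaw":0.7},{"translation":[110,6.5,40],"angular":[0,0,0],"jaw":0.7},{"translation":[110,6.5,95],"angular":[0,0,0],"jaw":0.7},{"translation":[110,6.5,110],"angular":[0,0,0],"jaw":0.7},{"translation":[110,6.5,110],"angular":[0,0,0],"jaw":0.7},{"translation":[110,6.5,110],"angular":[0,0,0],"jaw":0.7},{"translation":[110,6.5,110],"angular":[0,0,0],"jaw":0.7},{"translation":[110,6.5,110],"angular":[0,0,0],"jaw":0.7}]'
python3 - <<'E'
from fit import *
ci,im=snap("wrist","w17");o=ctrl.get_obs();print(o["ee_pos"],o["width"])
m=dark(im[:,:,::-1],(285,180,365,320))
for r in range(192,310,12):
    d=np.where(m[r])[0]; print(r,d.min(),d.max(),(d.min()+d.max())/2)
# feature rows: tread lit/unlit boundary, hub etc
for l in ("pin","pin_head","wheel_center","bore_plain"): print(l,[(np.round(d['rect'],1).tolist(),round(d['score'],2)) for d in ctrl.look_for("wrist",l)][:2])
for r in range(150,340,5):
    print(r,"".join("#" if v<25 else "o" if v<45 else "%" if v<75 else "+" if v<105 else "-" if v<140 else "." for v in im[r,250:390:2].max(1)))
E
```

```text
t: 34.95
ee_pos: [524.3, 5.2, 159.2]
orientation: [3.135, 0.207, 0.003]
ft_force: [0.6, -0.1, 0.3]
width: 61.3
grasp_force: 0.0
[524.10620207   5.2513466  158.94643679] 61.23657807722678
[ 294  192   46  114 4839]
192 303 330 316.5
204 296 337 316.5
216 295 337 316.0
228 295 338 316.5
240 295 338 316.5
252 294 339 316.5
264 295 338 316.5
276 295 338 316.5
288 295 338 316.5
300 297 336 316.5
pin []
pin_head []
wheel_center [([293.4, 192.3, 339.6, 307.9], 0.93), ([241.8, 332.2, 307.1, 372.2], 0.89)]
bore_plain [([113.0, 0.0, 482.5, 266.7], 0.69)]
150 ......................................................................
155 ......................................................................
160 ......................................................................
165 .........-............................................................
170 ..........-+++.......................-+++-............................
175 .........+++++-........--+---........+++++............................
180 ...........+--.......................-................................
185 ....................
[... 1600 characters left out ...]
+++++++++++++++++++o###o%
295 ##o..++++++++++++++++++#####################%+++++++++++++++++++#####o
300 ###..-++--+++++++++++++%####################++++++++++++++++++++######
305 ###-.+-++-++++++++++++++++%%%%%%%%%%%%%%%+++++++++++++++++++++++######
310 ###-..++++++++++-++--++------+--++++++++++++++++++++++++++++++++######
315 ###-.-+++--++++...-++++++++++++++++++++++++++---++++++++++++++++######
320 ##+..++++--+++-.................-+++++++++++++++++++++++++++++++%#####
325 #o...++++++++++-....................................-+.++++++++++o####
330 #....+---+++-++...+--+++++-...........................-++++++++++.####
335 -...-++--+%o###########%+++-..........................++++++----...###
```

```bash
python3 -m creep '[{"translation":[0,0,30],"angular":[0,0,0],"jaw":0.6},{"translation":[0,0,50],"angular":[0,0,0],"jaw":0.6},{"translation":[0,0,60.5],"angular":[0,0,0],"jaw":0.6},{"translation":[0,0,60.5],"angular":[0,0,0],"jaw":0.6},{"translation":[0,0,60.5],"angular":[0,0,0],"jaw":0.4},{"translation":[0,0,60.5],"angular":[0,0,0],"jaw":0.34},{"translation":[0,0,60.5],"angular":[0,0,0],"jaw":0.3},{"translation":[0,0,60.5],"angular":[0,0,0],"jaw":0.3}]'
python3 - <<'E'
from fit import *
ci,im=snap("wrist","w18");o=ctrl.get_obs();print(o["ee_pos"],o["width"],o["grasp_force"],o["ft_force"],o["moment"])
for r in range(200,390,6):
    s=""
    for c in range(230,400,2):
        R_,g,b=im[r,c].astype(int)
        s+= "r" if R_-b>25 and R_<110 else ("#" if max(b,g,R_)<25 else ("o" if max(b,g,R_)<45 else ("+" if R_<110 else ".")))
    print(r,s)
E
```

```text
t: 36.2
ee_pos: [523.9, 5.3, 97.8]
orientation: [3.135, 0.207, 0.001]
ft_force: [0.3, 0.6, -0.1]
width: 26.3
grasp_force: 0.0
[523.83833011   5.26272717  97.70303124] 26.302956088080876 0.023159837801358663 [0.83426741 0.51344551 0.3227806 ] [ 0.0204298  -0.02507723 -0.0295399 ]
200 .....................................................................................
206 ....................................+++.......++++++++...............................
212 ..................+++............+o##################o+..............................
218 ...................++..........##o#######o#o#########o###............................
224 ....................++++++++++o##o#ooo##ooo#o#oo##########...........................
230 ....................+.........#o###o###oo##oo###o#oo#oo#o#r..........................
236 ....................++.......+ooo###oooo#ooo#oooo#oooo#oo##..........................
242 .............+..++..++++++++++ooooooooooooooooooooooooooooor.........................
248 .............++++++++++++++++oooooooooooooooooooooooooooo#or.........................
254 ......
[... 1359 characters left out ...]
rrrrrrro#####..##################################orrrrrrro####oo#####o
350 ##o#o#o#o##o##orrrrrrroo####..##################################orrrrrrro#####o######
356 #o#o#ooo###rrrrrrrrrrro####r...r#########################..r####orrrrrrrrrrr###o##o##
362 o###o#####rrrrrrrrrr+oo####.................................#####rrrrrrrrrrrr##o#####
368 ########oo..rrrrrrrrrro####..rrrrrr.........................o##oorrrrrrrrrr.ro####o##
374 ####o####r..rooooo+o+o++oooo+ooooooooooo+++ooo+oooooo++oo+o++ooooo++o+++oor..r###o##o
380 ##o#o#oo#rrr+++++++++++++++++++++++++++++++++++++++++++++++++++++++++++++++rrr##o##o#
386 ooooooo#orrr++++++++++++++++++++++++++++++++++++++++++++o++++++++++++++++++rrrr#ooooo
```

```bash
python3 -m creep '[{"translation":[0,0,0],"angular":[0,0,0],"jaw":0.28},{"translation":[0,0,0],"angular":[0,0,0],"jaw":0.27},{"translation":[0,0,0],"angular":[0,0,0],"jaw":0.26},{"translation":[0,0,0],"angular":[0,0,0],"jaw":0.26},{"translation":[0,0,0],"angular":[0,0,0],"jaw":0.26},{"translation":[0,0,0],"angular":[0,0,0],"jaw":0.26},{"translation":[0,0,0],"angular":[0,0,0],"jaw":0.26},{"translation":[0,0,0],"angular":[0,0,0],"jaw":0.26}]'
python3 - <<'E'
from fit import *
ci,im=snap("wrist","w19");o=ctrl.get_obs();print(o["ee_pos"],o["width"],o["grasp_force"],o["ft_force"],o["moment"])
for r in range(224,350,14):
    print(r,"".join("#" if v<25 else "o" if v<45 else "%" if v<75 else "+" if v<105 else "-" if v<140 else "." for v in im[r,250:390:2].max(1)))
E
```

```text
t: 37.25
ee_pos: [523.7, 5.3, 97.5]
orientation: [3.135, 0.207, -0.0]
ft_force: [0.9, -1.1, -0.8]
width: 22.8
grasp_force: 0.1
[523.71154578   5.27139724  97.49403551] 22.730702908405693 0.0625903339823708 [-0.08245609 -0.65703939  0.83610766] [0.04930603 0.02040315 0.00618222]
224 ......-..-%++++++++++%#####o#o#o#o####o####o#oo##%....................
238 ..........%%+++---+++%##oooooooooooooo##o#ooo#o#o##+------------......
252 ---++%+%%%%%+++++++++%oooooooooooooooooooooooooooooo------------------
266 +++++++%%%%%%++++++++%oooooooooooooooooooooooooooo##+--------.........
280 ++++++%++%%%%%%%%%%%%#oooo######o#oooooooo######o####%+--++++-++++++++
294 +++++++%%%%%%%%%%%%o################################o%%%+-------------
308 ++++++++%%%%%%%%%%##o############################%%%%%%%%%%+++++++++++
322 ++++%%%%%%%%%%%%%################################oo%%%%%%%%%%%%+++++++
336 #######o%%%%%%%o#####+#############################o%%%%%%%o##########
```

```bash
python3 - <<'E'
from fit import *
ci=ctrl.camera_info("wrist");ci={k:np.array(v) for k,v in ci.items() if k in("camera_matrix","world_from_camera")}
def at(e):
    c={k:v.copy() for k,v in ci.items()};c["world_from_camera"][:3,3]+=np.array(e)-[523.71,5.27,97.49];return c
i=lambda n:cv2.imread(f"pics/{n}.png")
def hm(m):
    p=np.argwhere(m>0)[:,::-1].astype(np.int32);h=np.zeros((480,640),np.uint8);cv2.fillConvexPoly(h,cv2.convexHull(p),1);return h*1.
c1=np.load("ci1.npy",allow_pickle=True).item();t=ctrl.camera_info("top");s=ctrl.camera_info("scene")
V1=(c1,hm(dark(i("w1"),(275,245,365,312))));V15=(at([522.08,11.72,156.9]),dark(i("w15"),(285,180,365,320)))
V16=(at([413.94,-2.74,267.8]),dark(i("w16"),(295,30,355,150)));V17=(at([524.1,5.25,158.95]),dark(i("w17"),(285,180,365,320)))
w13=dark(i("w13"),(285,180,365,320));
c13=np.array(ci["world_from_camera"]);
V13=(at([522.29,15.64,158.08]),w13)
for nm,v in [("w1",[V1]),("w13",[V13]),("w16",[V16]),("w17",[V17]),("16+17",[V16,V17])]:
    b=fit(v,[523,10,80,.12,0]);print(nm,b.x.round(3),round(b.fun,3))
    b=fit(v,[523,10,60,.12,0]);print(nm,b.x.round(3),round(b.fun,3))
E
```

```text
[ 282  257   77   52 2502]
[ 305  190   46  115 4998]
[ 308   45   34   95 2992]
[ 294  192   46  114 4839]
[ 300  191   46  115 4916]
w1 [ 5.2535e+02  9.3710e+00  6.4855e+01  1.5300e-01 -6.3000e-02] 0.041
w1 [ 5.25084e+02  1.01220e+01  6.63590e+01  1.57000e-01 -6.50000e-02] 0.041
w13 [5.20576e+02 1.18430e+01 7.05700e+01 1.00000e-01 3.00000e-03] 0.043
w13 [5.19714e+02 1.16170e+01 6.96160e+01 9.90000e-02 1.00000e-03] 0.043
w16 [5.27961e+02 4.96200e+00 5.76930e+01 1.30000e-01 0.00000e+00] 0.063
w16 [ 5.28763e+02  4.70200e+00  5.42180e+01  1.27000e-01 -7.00000e-03] 0.064
w17 [5.21103e+02 5.13100e+00 6.99480e+01 1.30000e-01 1.30000e-02] 0.045
w17 [5.21092e+02 5.46100e+00 6.98330e+01 1.25000e-01 2.00000e-02] 0.045
16+17 [5.24814e+02 5.63500e+00 7.40410e+01 1.36000e-01 1.10000e-02] 0.203
16+17 [5.24026e+02 5.48800e+00 7.41210e+01 1.38000e-01 9.00000e-03] 0.203
```

```bash
python3 -m creep '[{"translation":[0,0,0],"angular":[0,0,0],"jaw":0.6},{"translation":[0,0,0],"angular":[0,0,0],"jaw":0.6},{"translation":[0,0,-50],"angular":[0,0,0],"jaw":0.6},{"translation":[27,0,-60],"angular":[0,0,0],"jaw":0.6},{"translation":[27,0,-60],"angular":[0,0,0],"jaw":0.6},{"translation":[27,0,-60],"angular":[0,0,0],"jaw":0.6},{"translation":[27,0,-60],"angular":[0,0,0],"jaw":0.6},{"translation":[27,0,-60],"angular":[0,0,0],"jaw":0.6}]'
python3 - <<'E'
from fit import *
ci,im=snap("wrist","w20");s,i2=snap("scene","s20");o=ctrl.get_obs();print(o["ee_pos"],o["width"])
m=dark(im[:,:,::-1],(270,180,375,360))
for r in range(190,350,12):
    d=np.where(m[r])[0]
    if len(d): print(r,d.min(),d.max(),(d.min()+d.max())/2)
for r in range(150,350,5):
    print(r,"".join("#" if v<25 else "o" if v<45 else "%" if v<75 else "+" if v<105 else "-" if v<140 else "." for v in im[r,250:390:2].max(1)))
E
```

```text
t: 38.3
ee_pos: [549.6, 8.8, 156.8]
orientation: [-3.135, -0.207, 0.002]
ft_force: [0.5, 0.4, 0.4]
width: 52.5
grasp_force: 0.0
[550.06055758   8.79159538 157.14891833] 53.08265813042107
[ 295  227   44  112 4688]
238 297 336 316.5
250 296 337 316.5
262 295 338 316.5
274 295 338 316.5
286 295 338 316.5
298 295 338 316.5
310 295 338 316.5
322 296 337 316.5
334 298 336 317.0
150 ......................................................................
155 ......................................................................
160 ......................................................................
165 ......................................................................
170 ......................................................................
175 ......................................................................
180 ......................................................................
185 ......................................................................
190 ......................................................................
195 .................-...........................
[... 1575 characters left out ...]
+++++++++++++++#####o%%%%
305 o######%+++++++++++++++######################++++++++++++++%######o%%%
310 #######o+++++++++++++++######################++++++++++++++%#######o%%
315 #######%+++++++-.-+++++#####################o++++++++++++++%########o%
320 #######++++++++-.......#####################o+++++++++++++++#########%
325 ######%++++++++........o####################+..........++++++#########
330 #####%+++++++--........+####################-..........++++++%########
335 ####o+++++++++-.........%##################-...........+++++++########
340 ####+--+---+--........................................-++++++++#######
345 ###+.+++++++++........................................+++++++++%######
```

```bash
python3 -m creep '[{"translation":[0,0,35],"angular":[0,0,0],"jaw":0.6},{"translation":[0,0,55],"angular":[0,0,0],"jaw":0.6},{"translation":[0,0,64],"angular":[0,0,0],"jaw":0.6},{"translation":[0,0,68],"angular":[0,0,0],"jaw":0.6},{"translation":[0,0,71],"angular":[0,0,0],"jaw":0.6},{"translation":[0,0,74],"angular":[0,0,0],"jaw":0.6},{"translation":[0,0,76],"angular":[0,0,0],"jaw":0.6},{"translation":[0,0,77],"angular":[0,0,0],"jaw":0.6}]'
```

```text
t: 39.4
ee_pos: [550.5, 8.8, 80.6]
orientation: [3.135, 0.207, 0.0]
ft_force: [-0.0, 0.4, -1.5]
width: 52.7
grasp_force: 0.0
```

```bash
python3 -m creep '[{"translation":[0,0,0],"angular":[0,0,0],"jaw":0.45},{"translation":[0,0,0],"angular":[0,0,0],"jaw":0.38},{"translation":[0,0,0],"angular":[0,0,0],"jaw":0.34},{"translation":[0,0,0],"angular":[0,0,0],"jaw":0.3},{"translation":[0,0,0],"angular":[0,0,0],"jaw":0.27},{"translation":[0,0,0],"angular":[0,0,0],"jaw":0.25},{"translation":[0,0,0],"angular":[0,0,0],"jaw":0.25},{"translation":[0,0,0],"angular":[0,0,0],"jaw":0.25}]'
```

```text
t: 40.4
ee_pos: [550.6, 8.9, 80.5]
orientation: [-3.135, -0.207, -0.0]
ft_force: [1.3, 0.7, 0.1]
width: 21.9
grasp_force: 0.5
```

```bash
python3 - <<'E'
from fit import *
ci,im=snap("wrist","w21");np.save("ci21.npy",{k:np.array(v) for k,v in ci.items() if k in("camera_matrix","world_from_camera")},allow_pickle=True)
o=ctrl.get_obs();print(o["width"],o["grasp_force"])
for r in range(150,400,8):
    s=""
    for c in range(220,420,2):
        R_,g,b=im[r,c].astype(int)
        s+= "r" if R_-b>25 and R_<110 else ("#" if max(b,g,R_)<25 else ("o" if max(b,g,R_)<45 else ("+" if R_<110 else ".")))
    print(r,s)
ci={k:np.array(v) for k,v in ci.items() if k in("camera_matrix","world_from_camera")}
def at(e):
    c={k:v.copy() for k,v in ci.items()};c["world_from_camera"][:3,3]+=np.array(e)-o["ee_pos"];return c
i=lambda n:cv2.imread(f"pics/{n}.png")
V17=(at([524.1,5.25,158.95]),dark(i("w17"),(285,180,365,320)));V20=(at([550.4,9.0,157.0]),dark(i("w20"),(270,220,375,345)))
V16=(at([413.94,-2.74,267.8]),dark(i("w16"),(295,30,355,150)))
for v in ([V17,V20],[V16,V17,V20]):
  for z in(40,80): b=fit(v,[523,6,z,.12,0]);print(b.x.round(3),round(b.fun,3))
E
```

```text
21.777593950824897 0.5317134596407413
150 ....................................................................................................
158 ....................................................................................................
166 ....................................................................................................
174 ....................................................................................................
182 ....................................................................................................
190 ....................................................................................................
198 ....................................................................................................
206 ....................................................................................................
214 ....................................................................................................
222 ....................................................................................................
230 ........
[... 1968 characters left out ...]
#######o######
382 ####o######o#o#####..rroooo+++++o+++++++++++++++++++++ooooooooo++++++++++++r..######################
390 ooooooooooooooooo#o..r++++++++++++++++++o+o++++++++++++++++++++++++++++++++r..o#oooooooooooooooooooo
398 ooooooooooooooooo#orrr+++++++++++++++++++++++++++++++++++++++++++++++o+++++r.r+#oooooooooooooooooooo
[ 294  192   46  114 4839]
[ 295  227   44  112 4688]
[ 308   45   34   95 2992]
[ 5.21141e+02  4.85600e+00  6.98360e+01  1.33000e-01 -1.00000e-03] 0.086
[ 5.21466e+02  4.69200e+00  7.03100e+01  1.36000e-01 -7.00000e-03] 0.085
[ 5.23418e+02  4.96200e+00  7.39840e+01  1.34000e-01 -6.00000e-03] 0.25
[ 5.23538e+02  4.53900e+00  7.40970e+01  1.41000e-01 -1.80000e-02] 0.25
```

```bash
python3 -m creep '[{"translation":[0,0,0],"angular":[0,0,0],"jaw":0.23},{"translation":[0,0,0],"angular":[0,0,0],"jaw":0.21},{"translation":[0,0,0],"angular":[0,0,0],"jaw":0.19},{"translation":[0,0,0],"angular":[0,0,0],"jaw":0.17},{"translation":[0,0,0],"angular":[0,0,0],"jaw":0.15},{"translation":[0,0,0],"angular":[0,0,0],"jaw":0.12},{"translation":[0,0,0],"angular":[0,0,0],"jaw":0.1},{"translation":[0,0,0],"angular":[0,0,0],"jaw":0.1}]'
python3 - <<'E'
from fit import *
ci,im=snap("wrist","w22");o=ctrl.get_obs();print(o["width"],o["grasp_force"],o["ft_force"],o["moment"])
for r in range(190,380,8):
    s=""
    for c in range(220,420,2):
        R_,g,b=im[r,c].astype(int)
        s+= "r" if R_-b>25 and R_<110 else ("#" if max(b,g,R_)<25 else ("o" if max(b,g,R_)<45 else ("+" if R_<110 else ".")))
    print(r,s)
E
```

```text
t: 41.45
ee_pos: [550.4, 11.4, 80.5]
orientation: [-3.131, -0.204, 0.0]
ft_force: [0.8, 17.4, -0.9]
width: 14.4
grasp_force: 29.6
14.316134825115022 29.60804037261191 [ 1.36908428 16.83395357  0.36426224] [ 3.14769856  0.01266359 -0.20399412]
190 ....................................................................................................
198 ....................................................................................................
206 ....................................................................................................
214 ....................................................................................................
222 ....................................................................................................
230 ...................++++++o.............................+++++++......................................
238 ....................+++++++++++++++++......+++++++++++++++++++++r...................................
246 .................r++.+..++++++++++++++++++++..............++++++r...................................
254 .............
[... 962 characters left out ...]
rrrrrrr###################o###rrrrrrrrrrrrrrrrrrrrrrrrrrrrrrrrrr......
334 ............rr++++++++rorooooorrrrrrr#######################orrrrrorroooooorrrrrrrrrrrrrrrrrr.......
342 ###############################orrrr####o####################r+rro###o###########o##o######o########
350 ###############################orrro####o####################orrro#####o#######o####################
358 #############################rrrrrro####o####################orrrrrr####o###########o###o###########
366 o#########o###oo#o##########rrrrrrrro##+o###################oorrrrrrr################o##############
374 #######o####################r.r+ooooooooooooooooooooooooooooooo+o+r.r######oo#################oo#oo#
```

```bash
python3 -m creep '[{"translation":[0,-1.5,0],"angular":[0,0,0],"jaw":0.1},{"translation":[0,-2.6,0],"angular":[0,0,0],"jaw":0.1},{"translation":[0,-2.6,0],"angular":[0,0,0],"jaw":0.1},{"translation":[0,-2.6,-1],"angular":[0,0,0],"jaw":0.1},{"translation":[0,-2.6,-2],"angular":[0,0,0],"jaw":0.1},{"translation":[0,-2.6,-4],"angular":[0,0,0],"jaw":0.1},{"translation":[0,-2.6,-6],"angular":[0,0,0],"jaw":0.1},{"translation":[0,-2.6,-6],"angular":[0,0,0],"jaw":0.1}]'
python3 - <<'E'
from fit import *
ci,im=snap("wrist","w23");o=ctrl.get_obs();print(o["width"],o["grasp_force"],o["ft_force"],o["moment"])
for r in range(222,380,8):
    s=""
    for c in range(220,420,2):
        R_,g,b=im[r,c].astype(int)
        s+= "r" if R_-b>25 and R_<110 else ("#" if max(b,g,R_)<25 else ("o" if max(b,g,R_)<45 else ("+" if R_<110 else ".")))
    print(r,s)
E
```

```text
t: 42.5
ee_pos: [548.9, 12.3, 85.9]
orientation: [-3.133, -0.206, 0.004]
ft_force: [-1.3, 7.8, -3.0]
width: 14.4
grasp_force: 30.0
14.035908426811075 29.96252652257681 [-0.87673693  6.6051309  -2.43788574] [ 1.30690664  0.20969224 -0.06077136]
222 ......................++++..............................++++++......................................
230 ....................+++++++.........+++++++++++.........++++++......................................
238 .........................................................++++++++...................................
246 ..................r+++++++++++++++++++++++++.............++++++++....................r..............
254 ...................++++++++++++++++++++++++++++++++++++++++++++++...................................
262 ...................r+++++++++++++++++++++++++++++++++++++++++++++...................................
270 .......r...........r+++++++++++++++++++++++++####################r..................................
278 ...................r+++++++++++++rrrrrr+++###########################r..............................
286 ............
[... 543 characters left out ...]
rrrrrrro#####################orrrrrrrrrrrrrrrrrrrrrrrrrrrrrrrrr.......
334 ............rrr+++++++orroroorrrrrrrr####o##################rrrrrrrooo+oooorrrrrrrrrrrrrrrrr........
342 #########o###########o##########rrrro##################o####orrr+#o###################o############o
350 ##########o#o############o#o####rrrr########################orrrr#####o#######o###############o#####
358 o#o###o#######o###############rrrrrro#######################orrrrrr####oo#############o#############
366 ###################o#########rrrrrrro##oo###################orrrrrrro###############o##############o
374 #####o##############o########r.rooooooooooooooooooooooo+oo+oooooor.r###############################o
```

```bash
python3 -m creep '[{"translation":[0,-1,-3],"angular":[0,0,0],"jaw":0.1},{"translation":[0,-1,-7],"angular":[0,0,0],"jaw":0.1},{"translation":[0,-1,-12],"angular":[0,0,0],"jaw":0.1},{"translation":[0,-1,-18],"angular":[0,0,0],"jaw":0.1},{"translation":[0,-1,-25],"angular":[0,0,0],"jaw":0.1},{"translation":[0,-1,-32],"angular":[0,0,0],"jaw":0.1},{"translation":[0,-1,-40],"angular":[0,0,0],"jaw":0.1},{"translation":[0,-1,-40],"angular":[0,0,0],"jaw":0.1}]'
python3 - <<'E'
from fit import *
ci,im=snap("wrist","w24");s,i2=snap("scene","s24");o=ctrl.get_obs();print(o["ee_pos"],o["width"],o["grasp_force"],o["ft_force"],o["moment"])
for r in range(198,390,8):
    s=""
    for c in range(220,420,2):
        R_,g,b=im[r,c].astype(int)
        s+= "r" if R_-b>25 and R_<110 else ("#" if max(b,g,R_)<25 else ("o" if max(b,g,R_)<45 else ("+" if R_<110 else ".")))
    print(r,s)
for r in range(215,285,2):
    print(r,"".join("#" if v<25 else "o" if v<45 else "%" if v<75 else "+" if v<105 else "-" if v<140 else "." for v in i2[r,290:360].max(1)))
E
```

```text
t: 43.55
ee_pos: [550.6, 12.4, 127.5]
orientation: [3.135, 0.207, 0.003]
ft_force: [0.0, 2.7, -0.6]
width: 13.5
grasp_force: 30.0
[550.42163221  12.35806007 126.86284316] 13.81851968497447 29.96131807565689 [-0.01631794  1.57051809 -1.40468698] [ 0.51471634 -0.02969512 -0.06606288]
198 ....................................................................................................
206 ....................................................................................................
214 ........................++++++.........................+++++........................................
222 ..............................++++++++++.++.........................................................
230 ..............................+.........+...............++++++r.....................................
238 .......................++++++++++++++++++++++.....++++++++++++r.....................................
246 .......................r++++++++++++++++++++++++++++++++++++++r.....................................
254 .......................r++++++++++++++++++++++++++++++++++++++r...............
[... 3627 characters left out ...]
++++++---................
267 ---------------------------+++++++++--...-++--........................
269 ..-----------..........-----+++++++-............---...................
271 .----------..........--------++++++-......----------++-...............
273 -----------..-----------------++------++------.......-................
275 --------------------....--........--+-................................
277 .-------------...................-++--................................
279 ...-----..............................................................
281 ......-...............................................................
283 ......................................................................
```

The wheel is lifted: in the scene view it has risen about 12 px and the fork is empty. I'll raise it clear and carry it to the tray.

```bash
python3 -c "
from h import *
print(rel([487,-358,165],down(.08-1.5708)))"
```

```text
([-111.6, 358.8, -38.2], [0.0, -0.001, 0.052])
```

```bash
python3 -m creep '[{"translation":[0,0,-20],"angular":[0,0,0],"jaw":0.1},{"translation":[0,0,-40],"angular":[0,0,0],"jaw":0.1},{"translation":[-15,50,-40],"angular":[0,0,0.02],"jaw":0.1},{"translation":[-32,105,-40],"angular":[0,0,0.052],"jaw":0.1},{"translation":[-50,160,-40],"angular":[0,0,0.052],"jaw":0.1},{"translation":[-67,215,-40],"angular":[0,0,0.052],"jaw":0.1},{"translation":[-84,270,-40],"angular":[0,0,0.052],"jaw":0.1},{"translation":[-98,315,-40],"angular":[0,0,0.052],"jaw":0.1}]'
python3 -c "
from h import *
o=ctrl.get_obs();print(o['ee_pos'],o['width'],o['grasp_force'],o['ft_force'])
print(rel([487,-358,60],down(.08-1.5708)))"
```

```text
t: 44.65
ee_pos: [493.5, -315.4, 166.3]
orientation: [3.138, 0.125, -0.0]
ft_force: [0.2, 0.4, -1.5]
width: 13.7
grasp_force: 30.0
[ 493.47043645 -315.39609415  166.29858556] 13.65193510076242 29.983269944787025 [ 0.24756519  0.44153711 -1.51206895]
([-9.8, 41.9, 106.3], [0.001, 0.0, -0.001])
```

```bash
python3 -m creep '[{"translation":[-10,42,0],"angular":[0,0,0],"jaw":0.1},{"translation":[-10,42,20],"angular":[0,0,0],"jaw":0.1},{"translation":[-10,42,60],"angular":[0,0,0],"jaw":0.1},{"translation":[-10,42,90],"angular":[0,0,0],"jaw":0.1},{"translation":[-10,42,105],"angular":[0,0,0],"jaw":0.1},{"translation":[-10,42,109],"angular":[0,0,0],"jaw":0.1},{"translation":[-10,42,112],"angular":[0,0,0],"jaw":0.1},{"translation":[-10,42,112],"angular":[0,0,0],"jaw":0.1}]'
python3 - <<'E'
from h import *
s,i=snap("scene","s25");w,iw=snap("wrist","w25");o=ctrl.get_obs();print(o['ee_pos'],o['ft_force'])
for n,l in(("scene","wheel"),("wrist","wheel"),("wrist","tray"),("wrist","pin")):print(n,l,[(np.round(d['rect'],1).tolist(),round(d['score'],2)) for d in ctrl.look_for(n,l)][:3])
p=np.array([460,-358,0.]);print(proj(s,[p+[0,0,4],p+[0,0,14],p+[0,0,44]]).round(1))
for r in range(245,310,2):
    print(r,"".join("#" if v<25 else "o" if v<45 else "%" if v<75 else "+" if v<105 else "-" if v<140 else "." for v in i[r,130:215].max(1)))
E
```

```text
t: 45.65
ee_pos: [488.2, -355.8, 55.3]
orientation: [3.138, 0.126, 0.002]
ft_force: [-0.3, 0.1, -1.7]
width: 13.8
grasp_force: 30.0
[ 488.21832867 -355.78087931   55.36413428] [ 0.23614616  0.37438099 -1.14403461]
scene wheel [([309.3, 203.5, 334.4, 224.2], 0.85), ([158.6, 248.9, 176.8, 280.1], 0.68), ([191.6, 194.9, 205.0, 219.4], 0.49)]
wrist wheel [([302.3, 267.9, 362.5, 435.0], 0.69)]
wrist tray [([165.7, 50.4, 490.8, 334.6], 0.79)]
wrist pin [([276.2, 161.5, 375.3, 193.9], 0.63)]
[[171.  270.7]
 [170.2 268.4]
 [167.8 261.5]]
245 +..............+o###ooooooooooooo##ooooooooooo%+-----------+%%%%%%%%%++---...........
247 +-........---+%ooo####o##oooooooooooooooo####o%+------++++--+%%%%%%%%+---............
249 o%+++%%%%ooooooooooooo%%%%%%ooo#############o%++-------.......---++%%++-.............
251 ooooooooooo%%%%%%%%%%o%ooooo%oo#ooooo########o%+..............----+++--..............
253 ooo%%++++++----+%%ooooooooo%%%%%%%oooo########o+-...........----------...............
255 o%-------------+%%ooooooooo%%%%%ooooo#####oo%%%+---........------------..............
257 +-..------+++++++%oo
[... 1705 characters left out ...]
......................................................................
297 .....................................................................................
299 .....................................................................................
301 ..................................----...............................................
303 .....................................................................................
305 .....................................................................................
307 .....................................................................................
309 ........................................................................------.......
```

```bash
python3 -m creep '[{"translation":[0,0,2],"angular":[0,0,0],"jaw":0.1},{"translation":[0,0,4],"angular":[0,0,0],"jaw":0.1},{"translation":[0,0,6],"angular":[0,0,0],"jaw":0.1},{"translation":[0,0,8],"angular":[0,0,0],"jaw":0.1},{"translation":[0,0,9],"angular":[0,0,0],"jaw":0.1},{"translation":[0,0,10],"angular":[0,0,0],"jaw":0.1},{"translation":[0,0,10],"angular":[0,0,0],"jaw":0.1},{"translation":[0,0,10],"angular":[0,0,0],"jaw":0.1}]'
```

```text
t: 46.95
ee_pos: [487.8, -355.4, 44.5]
orientation: [3.139, 0.126, 0.0]
ft_force: [-0.1, 0.3, -1.8]
width: 13.9
grasp_force: 30.0
```

```bash
python3 -m creep '[{"translation":[0,0,0.4],"angular":[0,0,0],"jaw":0.1},{"translation":[0,0,0.8],"angular":[0,0,0],"jaw":0.1},{"translation":[0,0,1.2],"angular":[0,0,0],"jaw":0.1},{"translation":[0,0,1.6],"angular":[0,0,0],"jaw":0.1},{"translation":[0,0,2],"angular":[0,0,0],"jaw":0.1},{"translation":[0,0,2.4],"angular":[0,0,0],"jaw":0.1},{"translation":[0,0,2.8],"angular":[0,0,0],"jaw":0.1},{"translation":[0,0,2.8],"angular":[0,0,0],"jaw":0.1}]'
```

```text
t: 47.95
ee_pos: [487.7, -355.4, 41.9]
orientation: [3.139, 0.126, 0.0]
ft_force: [0.3, 1.0, 2.2]
width: 13.8
grasp_force: 30.0
```

```bash
python3 -m creep '[{"translation":[0,0,0.2],"angular":[0,0,0],"jaw":0.1},{"translation":[0,0,0.2],"angular":[0,0,0],"jaw":0.16},{"translation":[0,0,0.2],"angular":[0,0,0],"jaw":0.2},{"translation":[0,0,0.2],"angular":[0,0,0],"jaw":0.28},{"translation":[0,0,0.2],"angular":[0,0,0],"jaw":0.4},{"translation":[0,0,0.2],"angular":[0,0,0],"jaw":0.55},{"translation":[0,0,0.2],"angular":[0,0,0],"jaw":0.7},{"translation":[0,0,0.2],"angular":[0,0,0],"jaw":0.7}]'
python3 - <<'E'
from h import *
w,im=snap("wrist","w26");o=ctrl.get_obs();print(o['ee_pos'],o['ft_force'],o["width"])
print([(np.round(d['rect'],1).tolist(),round(d['score'],2)) for d in ctrl.look_for("wrist","wheel")][:3])
for r in range(198,390,8):
    s=""
    for c in range(220,420,2):
        R_,g,b=im[r,c].astype(int)
        s+= "r" if R_-b>25 and R_<110 else ("#" if max(b,g,R_)<25 else ("o" if max(b,g,R_)<45 else ("+" if R_<110 else ".")))
    print(r,s)
E
```

```text
t: 48.95
ee_pos: [487.7, -355.5, 41.5]
orientation: [3.139, 0.126, 0.0]
ft_force: [1.1, -0.8, -0.2]
width: 59.5
grasp_force: 0.0
[ 487.7114504  -355.42789074   41.46759527] [-0.68577019  0.21539091  0.32811811] 60.783314163710024
[([302.7, 268.3, 364.2, 435.5], 0.6)]
198 ....................................................................................................
206 ....................................................................................................
214 ....................................................................................................
222 ....................................................................................................
230 ....................................................................................................
238 ....................................................................................................
246 ....................................................................................................
254 .............................................................................................
[... 987 characters left out ...]
..........o#o#############o###############o.......+##########o+rrrrrrr
342 rrroo##########+........................#################################+.......+###########orrrrrr
350 rrr##########o..........................#################################+.........o##########orrrrr
358 rrro########+...........................#################################+..........+########o+rrrrr
366 rooo#######.............................##########o######################+...........+#######orrrror
374 ooooooooooooooooooooooooooooooooooooooooooooooooooooooooooooooooooo+oo+o+o+oooooo++ooo+oooo+o+o+ooo+
382 ooooooooooooooooooooooo+ooo+oooooooooooooooooo++o+ooooooooooo+++++++++++++oooooo+o+++++o++++++++++++
```

```bash
python3 -m creep '[{"translation":[0,1.5,-15],"angular":[0,0,0],"jaw":0.75},{"translation":[0,1.5,-50],"angular":[0,0,0],"jaw":0.75},{"translation":[0,1.5,-100],"angular":[0,0,0],"jaw":0.75},{"translation":[0,1.5,-160],"angular":[0,0,0],"jaw":0.75},{"translation":[-60,0,-180],"angular":[0,0,0],"jaw":0.75},{"translation":[-80,0,-180],"angular":[0,0,0],"jaw":0.75},{"translation":[-80,0,-180],"angular":[0,0,0],"jaw":0.75},{"translation":[-80,0,-180],"angular":[0,0,0],"jaw":0.75}]'
python3 - <<'E'
from h import *
for n in("scene","wrist"):
    ci,im=snap(n,"end_"+n)
    for l in ("wheel","pin","tray","drift"): print(n,l,[(np.round(d['rect'],1).tolist(),round(d['score'],2)) for d in ctrl.look_for(n,l)][:4])
    if n=="scene":
        for p in ("wheel",): pass
        for d in ctrl.look_for(n,"tray")[:1]: print(onz(ci,((d['rect'][0]+d['rect'][2])/2,(d['rect'][1]+d['rect'][3])/2),20).round())
    print([onz(ci,((d['rect'][0]+d['rect'][2])/2,(d['rect'][1]+d['rect'][3])/2),z).round().tolist() for l,z in(("wheel",60),("pin",12)) for d in ctrl.look_for(n,l)[:3]])
E
```

```text
t: 50.05
ee_pos: [408.6, -361.9, 221.2]
orientation: [-3.139, -0.125, -0.0]
ft_force: [0.1, 0.4, -0.1]
width: 65.7
grasp_force: 0.0
scene wheel [([156.0, 243.0, 177.6, 278.2], 0.85), ([309.8, 204.1, 332.2, 227.7], 0.75), ([193.4, 195.3, 206.1, 219.2], 0.55)]
scene pin [([159.5, 291.1, 185.7, 304.2], 0.62)]
scene tray [([131.0, 240.0, 208.5, 328.3], 0.56)]
scene drift [([415.3, 239.3, 468.2, 247.0], 0.71)]
[ 509. -362.   20.]
[[469.0, -358.0, 60.0], [414.0, 24.0, 60.0], [324.0, -266.0, 60.0], [542.0, -359.0, 12.0]]
wrist wheel [([312.9, 109.8, 340.7, 205.6], 0.66)]
wrist pin [([291.4, 54.4, 349.9, 78.5], 0.69)]
wrist tray [([235.5, 0.4, 414.0, 217.6], 0.96), ([290.6, 57.3, 353.1, 78.6], 0.32)]
wrist drift []
[[466.0, -366.0, 60.0], [546.0, -355.0, 12.0]]
```

The wheel at about (467,-360) and the pin at about (544,-357) are both in the tray, and the drift is on the mat where it was. I'm handing the job in.

```bash
python3 -c "
from workcell import ctrl
print(ctrl.close_job())"
```

```text
the job is handed in; nothing more can be done
None
```

Job handed in at about 51 s: the pin was driven out to about 19 mm proud, the drift is back on the mat, and pin and wheel are set down in the tray. On the way I slid the pin back in once to regrip it, and a missed first grip shoved the wheel sideways against the fork (about 17 N at the wrist on the grip that held).

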